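# Repack sound-film rolls with fresh desiccant

### The arm

A 7-joint arm with a two-finger parallel gripper is mounted at the origin on the work surface. World frame = base frame: x ahead of the robot, y to its left, z up, the work surface at z = 0. Lengths are in m, angles in rad, forces in N, time in s.
With the tool pointing down it reaches from about 0.425 to 0.925 m from the base axis. Payload 6.8 kg.
Tool frame: the origin (TCP) lies at the centre of the arm's flange, where the gripper is bolted on; the fingertips stand 182 mm ahead of it and the grasp point (between the pads) lies 163 mm ahead of it; z points along the fingers, y is the direction in which the jaws open and shut (so a half turn about z gives the same grasp; the last joint's range is limited). The gripper opens to 88 mm and grips with 3 to 60 N. Pads are 20 mm wide; open, the fingers measure 115 mm over their backs; the gripper's body (75 mm by 178 mm) begins 61 mm behind the grasp point.
Start: joints at [1.131, 0.477, 0.022, 1.555, -0.011, 1.109, -0.083], TCP at [0.22, -0.638, 0.405] pointing down, gripper open.
Joint ranges: [-2.96, 2.96], [-0.34, 2.1], [-1.41, 1.46], [0.24, 2.44], [-1.37, 4.51], [0.17, 1.92], [-2.96, 2.96]. Speed limits (rad/s): [2.39, 2.39, 3.14, 3.14, 3.14, 3.14, 3.14].

### API

Orientations are given as a rotation vector (axis times angle).
In Python, from rig import manip, viewer gives the robot as it stands.
- The arm moves only by the tool play_rows, never from a script. Its argument "rows" is a list of rows, each an object of numbers: "tx", "ty", "tz": the shift along the world's x, y, z in m; "ax", "ay", "az": the turn, a rotation vector about the world's x, y, z in rad; "fingers": the closure, from 0 (fully open) to 1 (shut). A call has 1 to 10 rows; each row shifts and turns the commanded pose from where the row before left it; what a row does not reach is not made up. A row lasts 1/10 s, in which the tool goes at most 50 mm and 8.59 degrees, less where a joint would pass 70% of its speed; a pose out of reach is approached as far as the arm can. A call with a gripper value outside its range is refused whole. The fingers move at their own pace and stop on an object; "force" is the grip in N (left out, the last holds). Time passes only in rows, so rows that do not move let the fingers close. It gives the time, the measured TCP pose, the force and the opening at its end, in the units of the state.
- manip.get_obs(): the state, without advancing time (a new reading comes with each control period).
- viewer.grab_frame(name): name is "side" or "top"; returns the picture (384x512x3 uint8, red, green, blue); there is no depth.
- viewer.camera_info(name): a dict with "camera_matrix" (3x3 intrinsics, pixels), "k1" (the pictures are not rectified: a ray, as slopes to the right and down, at radius r is drawn at 1 + k1 r^2 times it, then the intrinsics apply), "R" (3x3) and "t" (3): a world point X has camera coordinates R X + t. Camera axes: x right, y down, z forward; pixel columns grow to the right and rows downward; lengths in m; the calibration is good to about 2 mm. A picture is of the moment at which its call begins. camera_info takes no time and is no camera call.
- manip.hand_in(): hands the job in, once; it reports no verdict.
The state is a dict: "time": time; "joints": joint angles; "joint_vel": joint speeds; "effort": joint torques, N m; "tool_pos": TCP position; "orientation": TCP orientation; "contact_force": force on the tool from outside, world axes, zero at the start; "wrist_torque": the same for the moment, N m; "grip_width": finger opening in m.
Only numpy, scipy, OpenCV 4.12 (cv2) and the standard library are available. Lean on these libraries where they do the work, as an engineer would, in place of code of your own. Each camera call takes 0.05 s, during which the arm holds its last target. There are 200 camera calls.

### The job

Pack the dry box for storage: lift the perforated cover out of its recess by the knob, transfer all the desiccant balls from the drying tray into the well under it with the scoop (never with the gripper's fingers), then put the cover back flat in its recess. Slide every film roll off its rewinder spindle and lay it flat on the floor of the box's film bay, and stand the scoop back in the middle of its rubber mat; leave the loupe and the empty core where they are.

Things in the scene. Friction and masses are not known exactly. Their poses are not given: they have to be found in the camera images.
- drybox: white dry box, fixed, 290 mm long (x) by 150 mm (y) by 105 mm high, walls 5 mm, no lid. Origin: centre of its underside; z up. The -x end is the desiccant well, the +x end the film bay; a 5 mm wall at x = -47.5 mm, as high as the rim, parts them.
- well (a point): point in the dry box, on the ledge plane at the middle of the desiccant well, 91 mm above the bench, axes as the dry box. The recess for the cover is 90 mm (x) by 140 mm (y) and 14 mm deep from the rim (105 mm) to a ledge 6 mm wide all round; below the ledge the well is 78 by 128 mm with its floor 6 mm above the bench.
- bay (a point): middle of the grey padded floor of the film bay, 45 mm above the bench, axes as the dry box; the bay is 185 mm (x) by 140 mm (y) inside, rim 60 mm above this floor. Room for two rolls in a row along x.
- cover_knob (a point): centre of the black knob of the well's perforated aluminium cover, 14 mm above the plate's top face; axes as the cover. Knob: upright cylinder 24 mm across, 28 mm high, in the middle of the plate. Plate 85 mm (x) by 135 mm (y) by 7 mm, lower edge bevelled, 160 g; its underside is 21 mm below this point. At the start it lies on the ledge in the recess with 2.5 mm of play all round.
- tray: steel drying tray, fixed. Origin: underside at the middle of its flat floor; the floor's upper face is at z = 3 mm, 140 mm long (x from -70 to 70 mm) and 120 mm wide inside. Its -x side is open (no wall); upright side walls 45 mm high at y = -60 and 60 mm; at x = 70 mm the far wall rises to 63 mm, leaning outwards 20 degrees from upright.
- ball_a_center (a point): ball of cream plastic with a grey seam, filled with desiccant, 34 mm across, 22 g; this point is its centre. It starts in the drying tray, rolls when pushed and soon stops. May be absent (None).
- ball_b_center (a point): ball of cream plastic with a grey seam, filled with desiccant, 34 mm across, 22 g; this point is its centre. It starts in the drying tray, rolls when pushed and soon stops. May be absent (None).
- ball_c_center (a point): ball of cream plastic with a grey seam, filled with desiccant, 34 mm across, 22 g; this point is its centre. It starts in the drying tray, rolls when pushed and soon stops. May be absent (None).
- ball_d_center (a point): ball of cream plastic with a grey seam, filled with desiccant, 34 mm across, 22 g; this point is its centre. It starts in the drying tray, rolls when pushed and soon stops. May be absent (None).
- ball_e_center (a point): ball of cream plastic with a grey seam, filled with desiccant, 34 mm across, 22 g; this point is its centre. It starts in the drying tray, rolls when pushed and soon stops. May be absent (None).
- scoop_grip (a point): centre of the black handle bar that bridges the hooded aluminium scoop (250 g) from side to side; x towards its open mouth, z up. Bar along y, 20 mm wide (x), 24 mm high, flat-sided, free underneath over its middle 86 mm. The hood's top is 30 mm, the underside of the scoop's floor 77 mm below this point.
- scoop: the scoop; origin at the middle of its underside, axes as scoop_grip, which is 15 mm behind and 77 mm above it. Pan 100 mm long, 110 mm wide (104 inside); front lip 50 mm ahead of the origin (65 mm ahead of scoop_grip). Floor 2.5 mm thick; a hood covers the rear 50 mm, 41 mm high inside; the side walls slope down to the lip.
- mat: black rubber mat, fixed, flat on the bench, 160 mm (x) by 130 mm (y) by 3 mm thick, on which the scoop stands; origin at the centre of its underside.
- rewinder: grey two-plate film rewinder, fixed, 280 mm (x) by 150 mm (y), 22 mm high, with two round plates 124 mm across whose tops are 27 mm above the bench, each with an upright spindle at its centre. Origin: centre of the underside.
- spindle_near (a point): top of the -x spindle: steel post 20 mm across, 60 mm tall above the plate's face, its tip 87 mm above the bench.
- spindle_far (a point): top of the +x spindle, as the other, 144 mm from it.
- roll_a_center (a point): roll of brown 35 mm sound film wound on a white core: a ring 66 mm outside, 35 mm high, bore 25 mm, 140 g, threaded on a spindle of the rewinder; this point is its centre, half-way up, z its axis. Gripped across its outside. May be absent (None).
- roll_b_center (a point): roll of brown 35 mm sound film wound on a white core: a ring 66 mm outside, 35 mm high, bore 25 mm, 140 g, threaded on a spindle of the rewinder; this point is its centre, half-way up, z its axis. Gripped across its outside. May be absent (None).
- core: empty white film core standing on end, 50 mm across, 35 mm high (bystander); origin under its centre, as for all bystanders
- loupe: black film loupe standing upright, 48 mm across, 42 mm high (bystander)
There are look-alikes about, which are no part of the job. What is shaped like the part that bears ball_c_center but turquoise or yellow is not meant. What is shaped like the part that bears roll_b_center but purple or red is not meant.

How it is judged:
On the way, in this order (a step that is already met when the one before it is completed fails the run):
1. the cover is lifted out of its recess, clear of the dry box's rim (z of cover_knob in the frame of drybox above 0.14 m), for 0.2 s.
2. all the desiccant balls are in the well (x of ball_a_center in the frame of drybox between -0.138 and -0.052 m and y of ball_a_center in the frame of drybox between -0.068 and 0.068 m and z of ball_a_center in the frame of drybox between 0.005 and 0.073 m and x of ball_b_center in the frame of drybox between -0.138 and -0.052 m and y of ball_b_center in the frame of drybox between -0.068 and 0.068 m and z of ball_b_center in the frame of drybox between 0.005 and 0.073 m and x of ball_c_center in the frame of drybox between -0.138 and -0.052 m and y of ball_c_center in the frame of drybox between -0.068 and 0.068 m and z of ball_c_center in the frame of drybox between 0.005 and 0.073 m and x of ball_d_center in the frame of drybox between -0.138 and -0.052 m and y of ball_d_center in the frame of drybox between -0.068 and 0.068 m and z of ball_d_center in the frame of drybox between 0.005 and 0.073 m and x of ball_e_center in the frame of drybox between -0.138 and -0.052 m and y of ball_e_center in the frame of drybox between -0.068 and 0.068 m and z of ball_e_center in the frame of drybox between 0.005 and 0.073 m), for 0.2 s.
At the end, for the whole second after the job is handed in: All balls in the well below the ledge; cover flat on its ledge (within 5 mm of centre, 3 mm of height, 0.06 rad); every roll flat in the film bay (tilt under 0.15 rad); scoop upright on its mat, pan centre within 50 mm of the mat centre; all at rest; loupe and core within 40 mm (all of step 2 and linear speed of each of ball_a, ball_b, ball_c, ball_d, ball_e, roll_a, roll_b, scoop below 0.03 m/s and x of roll_a_center in the frame of drybox between -0.045 and 0.14 m and y of roll_a_center in the frame of drybox between -0.07 and 0.07 m and z of each of roll_a_center, roll_b_center in the frame of drybox below 0.07 m and angle between each of roll_a_center, roll_b_center's own z axis and vertical below 0.15 rad and x of roll_b_center in the frame of drybox between -0.045 and 0.14 m and y of roll_b_center in the frame of drybox between -0.07 and 0.07 m and x of cover_knob in the frame of drybox between -0.1 and -0.09 m and y of cover_knob in the frame of drybox between -0.005 and 0.005 m and z of cover_knob in the frame of drybox below 0.115 m and angle between cover_knob's own z axis and vertical below 0.06 rad and horizontal distance between scoop and mat below 0.05 m and angle between scoop's own z axis and vertical below 0.12 rad and height (world z) of scoop_grip below 0.095 m); the robot touches nothing.
It fails at once if the fingers touch a desiccant ball (contact force between the fingers and ball_a above 1 N or contact force between the fingers and ball_b above 1 N or contact force between the fingers and ball_c above 1 N or contact force between the fingers and ball_d above 1 N or contact force between the fingers and ball_e above 1 N).
It fails at once if the loupe or the empty core is moved more than 40 mm (distance of any of core, loupe from where it was at the start of the episode above 0.04 m).
Of roll_a, roll_b only 1 to 2 are there at a start; the rules pass over those that are not, and their reading is None.
Of ball_a, ball_b, ball_c, ball_d, ball_e only 3 to 5 are there at a start; the rules pass over those that are not, and their reading is None.
At some moment in a run one of scoop may be knocked a few centimetres aside while the robot is not near it.
It also fails if it takes over 210 s, if anything falls off the work surface, if the arm or the gripper's body presses on something with over 40 N, if the wrist force passes 120 N, or if a joint passes its speed limit or range.

## Working session

There is one attempt and no reset: what is moved stays moved. The work goes in short steps, Python scripts to look and compute and a tool call to move; the robot and the scene stay as the last step left them, time stands still between calls to the robot, and variables do not carry over. Pictures are saved under pics/ and viewed, about 12 in all and at most 16, crops included, and the job is handed in when it is done.

Besides the shell and the picture viewer there is one more tool, called after ">>>" by a JSON object that holds its "fn" and its "kwargs", one argument or row to a line. play_rows: Moves the arm, as the interface text tells. Its arguments: {"type":"object","properties":{"rows":{"type":"array"},"force":{"type":"number"}},"required":["rows"]}

```bash
mkdir -p pics; ls
cat > h.py <<'E'
import numpy as np, cv2
from rig import manip, viewer
def grab(n,f=None):
    im=viewer.grab_frame(n)
    if f: cv2.imwrite('pics/'+f,cv2.cvtColor(im,cv2.COLOR_RGB2BGR))
    return im
def ray(n,u,v):
    c=viewer.camera_info(n);K=np.array(c['camera_matrix']);R=np.array(c['R']);t=np.array(c['t']);k=c['k1']
    d=np.linalg.solve(K,[u,v,1.])[:2]; s=d.copy()
    for _ in range(20): s=d/(1+k*(s@s))
    return -R.T@t, R.T@np.array([s[0],s[1],1])
def on(n,u,v,z):
    o,d=ray(n,u,v); return o+d*(z-o[2])/d[2]
def proj(n,X):
    c=viewer.camera_info(n);K=np.array(c['camera_matrix']);X=np.array(c['R'])@np.array(X)+np.array(c['t'])
    s=X[:2]/X[2]; s=s*(1+c['k1']*(s@s)); return (K@[s[0],s[1],1])[:2]
E
python3 - <<'E'
from h import *
a=grab('top','top0.png');b=grab('side','side0.png')
for n in('top','side'):
    c=viewer.camera_info(n);print(n,ray(n,256,192),np.array(c['camera_matrix'])[0,0],c['k1'])
print(manip.get_obs())
E
```

```text
pics
top (array([ 0.30779525, -0.04106622,  1.28623191]), array([ 0.18468494,  0.01601491, -0.98290594])) 474.02828221448243 0.04221834050293287
side (array([ 0.49414452, -0.87390141,  0.99321402]), array([ 0.06575575,  0.68906768, -0.72189661])) 383.96661339195884 -0.09886848268958943
{'time': 0.1, 'joints': array([ 1.13089751,  0.47771475,  0.02234767,  1.55629886, -0.01149814,
        1.10930467, -0.08311049]), 'joint_vel': array([-0.00068318, -0.00150772, -0.00090278, -0.00232873,  0.0021666 ,
       -0.00107306, -0.00128876]), 'effort': array([ 3.41095372e-03, -5.84091997e+01,  1.53960574e+00, -2.73313379e+01,
       -5.42449672e-02,  1.30954830e-02,  3.53952430e-05]), 'tool_pos': array([ 0.21980998, -0.63796247,  0.4038033 ]), 'orientation': array([-3.09692751e+00, -5.18554707e-01,  5.97671901e-04]), 'contact_force': array([-0.65073234, -1.01918646,  0.49023114]), 'wrist_torque': array([-0.0031097 , -0.0015409 , -0.02942264]), 'grip_width': 0.08764206355108865}
```

Run:
```python
import cv2,numpy as np
for n in('top','side'):
    a=cv2.imread(f'pics/{n}0.png'); cv2.imwrite(f'pics/{n}0b.png',cv2.resize(a,(800,600),interpolation=cv2.INTER_CUBIC))
```

```text
(no output)
```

View pics/top0b.png

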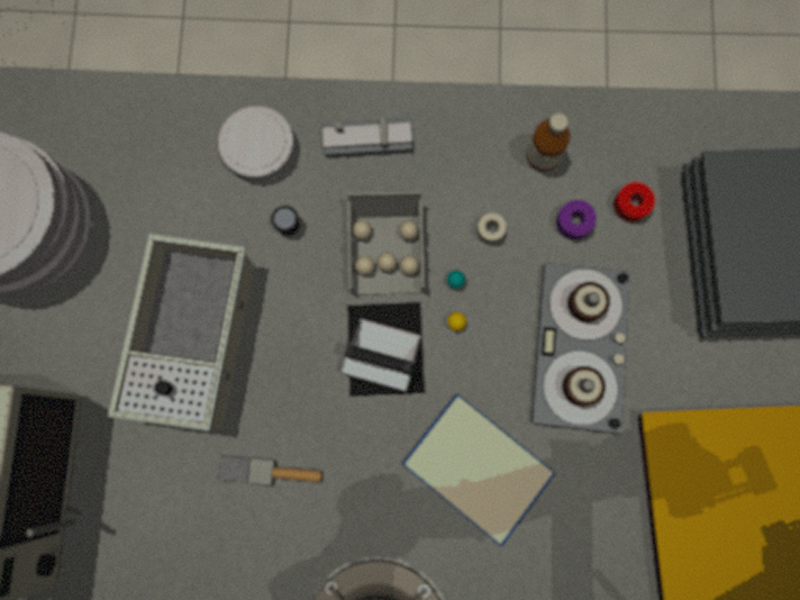

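View pics/side0b.png

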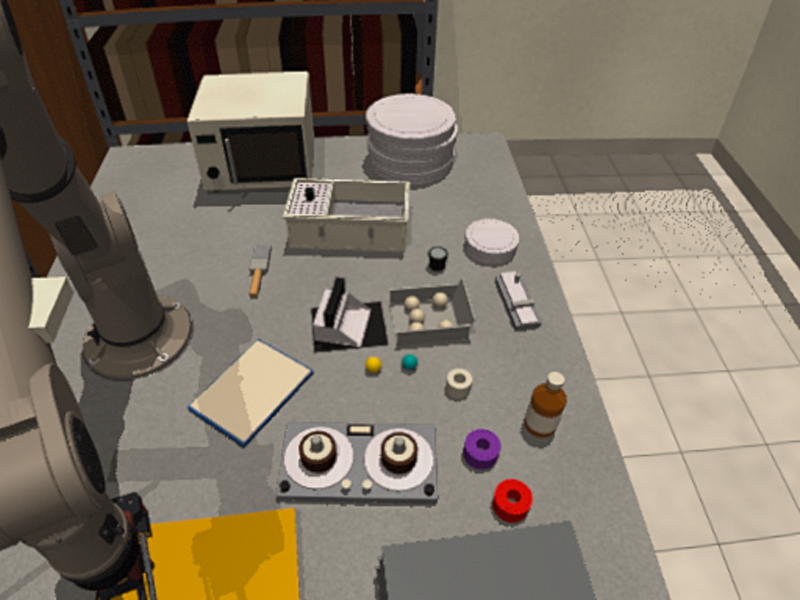

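Top view (800-scale): balls at (362,230), (409,230), (365,265), (387,262), (410,266) in the tray. The scoop is on its mat at (380,355), and the knob is at (164,387). The rolls are at (590,300) and (585,386).

Look-alikes: turquoise ball (456,280), yellow ball (457,321), purple ring (577,219), red ring (635,202), core (492,228), loupe (286,220). By the description I choose the cream balls in the tray and the brown rolls on the spindles. I'll check those in a close crop.

Run:
```python
from h import *
a=cv2.imread('pics/top0.png');b=cv2.imread('pics/side0.png')
t=cv2.resize(a[118:258,210:285],None,fx=4,fy=4,interpolation=cv2.INTER_CUBIC)
s=cv2.resize(b[170:235,190:310],None,fx=4,fy=4,interpolation=cv2.INTER_CUBIC)
o=np.zeros((560,800,3),np.uint8);o[:t.shape[0],:300]=t;o[:260,310:790]=s
x=cv2.resize(a[145:280,65:160],None,fx=2.15,fy=2.15,interpolation=cv2.INTER_CUBIC);o[268:268+x.shape[0],310:310+x.shape[1]]=x
x=cv2.resize(a[165:280,335:405],None,fx=2.5,fy=2.5,interpolation=cv2.INTER_CUBIC);o[268:268+x.shape[0],560:560+x.shape[1]]=x
cv2.imwrite('pics/crop1.png',o)
```

```text
(no output)
```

View pics/crop1.png

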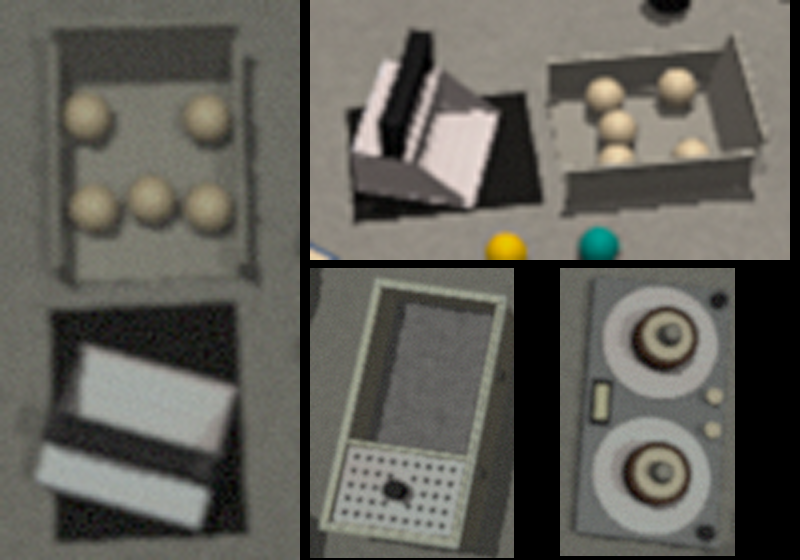

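Run:
```python
from h import *
A=lambda u,v:(210+u/4-.4,118+v/4-.4)
B=lambda u,v:(65+(u-310)/2.15-.3,145+(v-268)/2.15-.3)
C=lambda u,v:(335+(u-560)/2.5-.3,165+(v-268)/2.5-.3)
def P(nm,f,pts,z):
    print(nm,*[np.round(on('top',*f(*p),z)[:2]*1000,0) for p in pts])
P('box rim outer corners TL TR BR BL',B,[(377,280),(506,297),(459,549),(320,529)],.105)
P('plate corners TL TR BR BL',B,[(350,443),(468,458),(447,536),(335,521)],.098)
P('knob top',B,[(395,489)],.126)
P('balls',A,[(87,117),(208,117),(95,208),(152,200),(208,210)],.02)
P('tray floor frontL frontR',A,[(70,283),(240,283)],.003)
P('floor back L R',A,[(78,82),(236,82)],.003)
P('wall tops L(out back,front) R',A,[(50,35),(58,285),(236,28),(258,285)],.045)
P('mat TL TR BR BL',A,[(52,312),(236,303),(245,530),(56,540)],.003)
P('lip L R',A,[(85,345),(235,388)],.006)
P('hood top rear L R',A,[(38,480),(200,528)],.053)
P('bar L R (mid)',A,[(48,425),(214,468)],.092)
P('spindles far near',C,[(671,335),(662,471)],.087)
P('roll tops',C,[(664,339),(657,475)],.062)
P('plates',C,[(661,342),(653,475)],.027)
# balls by mask
im=cv2.cvtColor(cv2.imread('pics/side0.png'),cv2.COLOR_BGR2RGB)
S=lambda u,v:(190+(u-310)/4-.4,170+v/4-.4)
for p in [(604,95),(677,87),(617,128)]: print('sideball',np.round(on('side',*S(*p),.02)*1000))
for p in [(420,35),(388,148)]: print('side bar tops', np.round(on('side',*S(*p),.092)*1000))
print('core',on('top',492/1.5625,228/1.5625,.035)[:2],'loupe',on('top',286/1.5625,217/1.5625,.042)[:2])
```

```text
box rim outer corners TL TR BR BL [626. 392.] [610. 238.] [314. 268.] [333. 426.]
plate corners TL TR BR BL [431. 406.] [418. 269.] [328. 285.] [342. 413.]
knob top [378. 340.]
balls [671.  52.] [673. -32.] [606.  44.] [613.   5.] [607. -34.]
tray floor frontL frontR [557.  60.] [560. -57.]
floor back L R [701.  61.] [705. -51.]
wall tops L(out back,front) R [721.  78.] [547.  64.] [730. -49.] [551. -69.]
mat TL TR BR BL [536.  71.] [546. -55.] [392. -65.] [381.  61.]
lip L R [513.  47.] [487. -56.]
hood top rear L R [416.  71.] [389. -35.]
bar L R (mid) [448.  63.] [424. -43.]
spindles far near [ 544. -338.] [ 405. -326.]
roll tops [ 545. -337.] [ 403. -327.]
plates [ 548. -342.] [ 405. -331.]
sideball [607.  47.  20.]
sideball [672.  53.  20.]
sideball [615.   8.  20.]
side bar tops [450.  57.  92.]
side bar tops [425. -68.  92.]
core [ 0.67622442 -0.17767   ] loupe [0.6827953  0.18286048]
```

The crop confirms it: five cream balls in the tray, whose open side faces the scoop, two brown rolls on the spindles, and the cover seated. The box centre is about (0.471, 0.331) with yaw -0.106, and the knob is at (0.377, 0.341). I'm moving to the knob now.

>>> {"fn": "play_rows", "kwargs": {
  "rows": [
    {"tx": 0.036,"ty": 0.032,"az": 0.113,"fingers": 0},
    {"tx": 0.036,"ty": 0.032,"az": 0.113},
    {"tx": 0.036,"ty": 0.032,"az": 0.113},
    {"tx": 0.036,"ty": 0.032,"az": 0.113},
    {"tx": 0.036,"ty": 0.032,"az": 0.113},
    {"tx": 0.036,"ty": 0.032,"az": 0.113},
    {"tx": 0.036,"ty": 0.032,"az": 0.113},
    {"tx": 0.036,"ty": 0.032,"az": 0.113},
    {"tx": 0.036,"ty": 0.032,"az": 0.113},
    {"tx": 0.036,"ty": 0.032,"az": 0.113}
  ]
}}

```text
schema error: expected keys tx, ty, tz, ax, ay, az, fingers
```

>>> {"fn": "play_rows", "kwargs": {
  "rows": [
    {"ty": 0.036},
    {"ty": 0.036},
    {"ty": 0.036},
    {"ty": 0.036},
    {"ty": 0.036},
    {"ty": 0.036},
    {"ty": 0.036},
    {"ty": 0.036},
    {"ty": 0.036},
    {"ty": 0.036}
  ]
}}

```text
schema error: expected keys tx, ty, tz, ax, ay, az, fingers
```

>>> {"fn": "play_rows", "kwargs": {
  "rows": [
    {"tx": -0.0203,"ty": 0.0299,"tz": -0.0076},
    {"tx": -0.0203,"ty": 0.0299,"tz": -0.0076},
    {"tx": -0.0203,"ty": 0.0299,"tz": -0.0076},
    {"tx": -0.0203,"ty": 0.0299,"tz": -0.0076},
    {"tx": -0.0203,"ty": 0.0299,"tz": -0.0076},
    {"tx": -0.0203,"ty": 0.0299,"tz": -0.0076},
    {"tx": -0.0203,"ty": 0.0299,"tz": -0.0076},
    {"tx": -0.0203,"ty": 0.0299,"tz": -0.0076},
    {"tx": -0.0203,"ty": 0.0299,"tz": -0.0076},
    {"tx": -0.0203,"ty": 0.0299,"tz": -0.0076}
  ]
}}

```text
schema error: expected keys tx, ty, tz, ax, ay, az, fingers
```

All keys are required in every row.

>>> {"fn": "play_rows", "kwargs": {
  "rows": [
    {"tx": 0.036,"ty": 0.032,"tz": 0,"ax": 0,"ay": 0,"az": 0.113,"fingers": 0},
    {"tx": 0.036,"ty": 0.032,"tz": 0,"ax": 0,"ay": 0,"az": 0.113,"fingers": 0},
    {"tx": 0.036,"ty": 0.032,"tz": 0,"ax": 0,"ay": 0,"az": 0.113,"fingers": 0},
    {"tx": 0.036,"ty": 0.032,"tz": 0,"ax": 0,"ay": 0,"az": 0.113,"fingers": 0},
    {"tx": 0.036,"ty": 0.032,"tz": 0,"ax": 0,"ay": 0,"az": 0.113,"fingers": 0},
    {"tx": 0.036,"ty": 0.032,"tz": 0,"ax": 0,"ay": 0,"az": 0.113,"fingers": 0},
    {"tx": 0.036,"ty": 0.032,"tz": 0,"ax": 0,"ay": 0,"az": 0.113,"fingers": 0},
    {"tx": 0.036,"ty": 0.032,"tz": 0,"ax": 0,"ay": 0,"az": 0.113,"fingers": 0},
    {"tx": 0.036,"ty": 0.032,"tz": 0,"ax": 0,"ay": 0,"az": 0.113,"fingers": 0},
    {"tx": 0.036,"ty": 0.032,"tz": 0,"ax": 0,"ay": 0,"az": 0.113,"fingers": 0}
  ]
}}

```text
time: 1.1
tool_pos: [0.5809, -0.3168, 0.4044]
orientation: [-2.334, -2.102, 0.001]
contact_force: [0.4, -1.0, 0.0]
grip_width: 0.0879
```

>>> {"fn": "play_rows", "kwargs": {
  "rows": [
    {"tx": 0,"ty": 0.036,"tz": 0,"ax": 0,"ay": 0,"az": 0,"fingers": 0},
    {"tx": 0,"ty": 0.036,"tz": 0,"ax": 0,"ay": 0,"az": 0,"fingers": 0},
    {"tx": 0,"ty": 0.036,"tz": 0,"ax": 0,"ay": 0,"az": 0,"fingers": 0},
    {"tx": 0,"ty": 0.036,"tz": 0,"ax": 0,"ay": 0,"az": 0,"fingers": 0},
    {"tx": 0,"ty": 0.036,"tz": 0,"ax": 0,"ay": 0,"az": 0,"fingers": 0},
    {"tx": 0,"ty": 0.036,"tz": 0,"ax": 0,"ay": 0,"az": 0,"fingers": 0},
    {"tx": 0,"ty": 0.036,"tz": 0,"ax": 0,"ay": 0,"az": 0,"fingers": 0},
    {"tx": 0,"ty": 0.036,"tz": 0,"ax": 0,"ay": 0,"az": 0,"fingers": 0},
    {"tx": 0,"ty": 0.036,"tz": 0,"ax": 0,"ay": 0,"az": 0,"fingers": 0},
    {"tx": 0,"ty": 0.036,"tz": 0,"ax": 0,"ay": 0,"az": 0,"fingers": 0}
  ]
}}

```text
time: 2.1
tool_pos: [0.5795, 0.0431, 0.4043]
orientation: [-2.339, -2.097, 0.001]
contact_force: [0.9, -0.5, 0.3]
grip_width: 0.088
```

>>> {"fn": "play_rows", "kwargs": {
  "rows": [
    {"tx": -0.0203,"ty": 0.0299,"tz": -0.0076,"ax": 0,"ay": 0,"az": 0,"fingers": 0},
    {"tx": -0.0203,"ty": 0.0299,"tz": -0.0076,"ax": 0,"ay": 0,"az": 0,"fingers": 0},
    {"tx": -0.0203,"ty": 0.0299,"tz": -0.0076,"ax": 0,"ay": 0,"az": 0,"fingers": 0},
    {"tx": -0.0203,"ty": 0.0299,"tz": -0.0076,"ax": 0,"ay": 0,"az": 0,"fingers": 0},
    {"tx": -0.0203,"ty": 0.0299,"tz": -0.0076,"ax": 0,"ay": 0,"az": 0,"fingers": 0},
    {"tx": -0.0203,"ty": 0.0299,"tz": -0.0076,"ax": 0,"ay": 0,"az": 0,"fingers": 0},
    {"tx": -0.0203,"ty": 0.0299,"tz": -0.0076,"ax": 0,"ay": 0,"az": 0,"fingers": 0},
    {"tx": -0.0203,"ty": 0.0299,"tz": -0.0076,"ax": 0,"ay": 0,"az": 0,"fingers": 0},
    {"tx": -0.0203,"ty": 0.0299,"tz": -0.0076,"ax": 0,"ay": 0,"az": 0,"fingers": 0},
    {"tx": -0.0203,"ty": 0.0299,"tz": -0.0076,"ax": 0,"ay": 0,"az": 0,"fingers": 0}
  ]
}}

```text
time: 3.1
tool_pos: [0.3759, 0.3416, 0.3282]
orientation: [2.339, 2.097, -0.001]
contact_force: [0.9, 0.5, 0.5]
grip_width: 0.0879
```

>>> {"fn": "play_rows", "kwargs": {
  "rows": [
    {"tx": 0.001,"ty": 0,"tz": -0.021,"ax": 0,"ay": 0,"az": 0,"fingers": 0},
    {"tx": 0,"ty": 0,"tz": -0.021,"ax": 0,"ay": 0,"az": 0,"fingers": 0},
    {"tx": 0,"ty": 0,"tz": 0,"ax": 0,"ay": 0,"az": 0,"fingers": 1},
    {"tx": 0,"ty": 0,"tz": 0,"ax": 0,"ay": 0,"az": 0,"fingers": 1},
    {"tx": 0,"ty": 0,"tz": 0,"ax": 0,"ay": 0,"az": 0,"fingers": 1},
    {"tx": 0,"ty": 0,"tz": 0,"ax": 0,"ay": 0,"az": 0,"fingers": 1},
    {"tx": 0,"ty": 0,"tz": 0,"ax": 0,"ay": 0,"az": 0,"fingers": 1},
    {"tx": 0,"ty": 0,"tz": 0,"ax": 0,"ay": 0,"az": 0,"fingers": 1}
  ],
  "force": 40
}}

```text
time: 3.9
tool_pos: [0.3779, 0.3406, 0.2865]
orientation: [2.339, 2.097, -0.001]
contact_force: [0.2, -0.4, -0.1]
grip_width: 0.0433
```

>>> {"fn": "play_rows", "kwargs": {
  "rows": [
    {"tx": 0,"ty": 0,"tz": 0.01,"ax": 0,"ay": 0,"az": 0,"fingers": 1},
    {"tx": 0,"ty": 0,"tz": 0.02,"ax": 0,"ay": 0,"az": 0,"fingers": 1},
    {"tx": 0,"ty": 0,"tz": 0.02,"ax": 0,"ay": 0,"az": 0,"fingers": 1},
    {"tx": 0,"ty": 0,"tz": 0.02,"ax": 0,"ay": 0,"az": 0,"fingers": 1},
    {"tx": 0,"ty": 0,"tz": 0.02,"ax": 0,"ay": 0,"az": 0,"fingers": 1},
    {"tx": 0,"ty": 0,"tz": 0,"ax": 0,"ay": 0,"az": 0,"fingers": 1},
    {"tx": 0,"ty": 0,"tz": 0,"ax": 0,"ay": 0,"az": 0,"fingers": 1},
    {"tx": 0,"ty": 0,"tz": 0,"ax": 0,"ay": 0,"az": 0,"fingers": 1}
  ]
}}

```text
time: 4.7
tool_pos: [0.3777, 0.3404, 0.376]
orientation: [2.339, 2.097, -0.002]
contact_force: [-0.2, -0.4, -0.6]
grip_width: 0.0007
```

Run:
```python
from h import *
a=grab('top','top1.png');b=grab('side','side1.png')
t=cv2.resize(a[110:290,60:300],(800,600),interpolation=cv2.INTER_CUBIC)
s=b[100:240,150:320]
s=cv2.resize(s,None,fx=2.4,fy=2.4,interpolation=cv2.INTER_CUBIC)
o=np.zeros((600,800,3),np.uint8);t=cv2.resize(a[120:270,60:175],None,fx=3.3,fy=3.3);o[:t.shape[0],:t.shape[1]]=t;o[:s.shape[0],390:390+s.shape[1]]=s
cv2.imwrite('pics/c2.png',o[:,:,::-1])
```

```text
(no output)
```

View pics/c2.png

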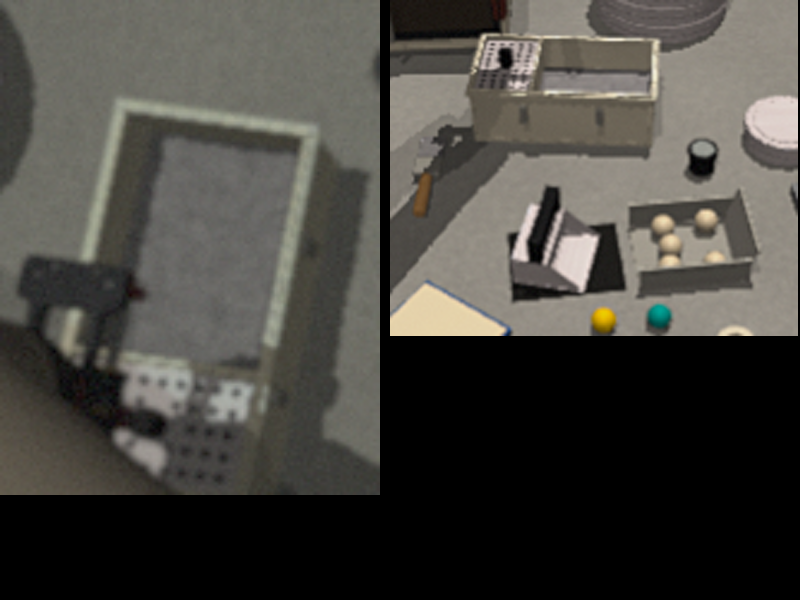

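The jaws hadn't finished closing when I lifted (about 75 mm/s). The cover still lies in its recess with the knob at the same pixel, so I'll repeat with a longer close.

>>> {"fn": "play_rows", "kwargs": {
  "rows": [
    {"tx": 0,"ty": 0,"tz": 0,"ax": 0,"ay": 0,"az": 0,"fingers": 0.2},
    {"tx": 0,"ty": 0,"tz": 0,"ax": 0,"ay": 0,"az": 0,"fingers": 0.2},
    {"tx": 0,"ty": 0,"tz": 0,"ax": 0,"ay": 0,"az": 0,"fingers": 0.2},
    {"tx": 0,"ty": 0,"tz": 0,"ax": 0,"ay": 0,"az": 0,"fingers": 0.2},
    {"tx": 0,"ty": 0,"tz": 0,"ax": 0,"ay": 0,"az": 0,"fingers": 0.2},
    {"tx": 0,"ty": 0,"tz": 0,"ax": 0,"ay": 0,"az": 0,"fingers": 0.2},
    {"tx": 0,"ty": 0,"tz": 0,"ax": 0,"ay": 0,"az": 0,"fingers": 0.2},
    {"tx": 0,"ty": 0,"tz": 0,"ax": 0,"ay": 0,"az": 0,"fingers": 0.2},
    {"tx": 0,"ty": 0,"tz": 0,"ax": 0,"ay": 0,"az": 0,"fingers": 0.2},
    {"tx": 0,"ty": 0,"tz": -0.04,"ax": 0,"ay": 0,"az": 0,"fingers": 0.2}
  ]
}}

```text
time: 5.8
tool_pos: [0.3793, 0.3427, 0.3403]
orientation: [2.34, 2.096, 0.016]
contact_force: [1.0, -0.1, 0.5]
grip_width: 0.0697
```

>>> {"fn": "play_rows", "kwargs": {
  "rows": [
    {"tx": 0,"ty": 0,"tz": -0.03,"ax": 0,"ay": 0,"az": 0,"fingers": 0.2},
    {"tx": 0,"ty": 0,"tz": -0.02,"ax": 0,"ay": 0,"az": 0,"fingers": 0.2},
    {"tx": 0,"ty": 0,"tz": 0,"ax": 0,"ay": 0,"az": 0,"fingers": 1},
    {"tx": 0,"ty": 0,"tz": 0,"ax": 0,"ay": 0,"az": 0,"fingers": 1},
    {"tx": 0,"ty": 0,"tz": 0,"ax": 0,"ay": 0,"az": 0,"fingers": 1},
    {"tx": 0,"ty": 0,"tz": 0,"ax": 0,"ay": 0,"az": 0,"fingers": 1},
    {"tx": 0,"ty": 0,"tz": 0,"ax": 0,"ay": 0,"az": 0,"fingers": 1},
    {"tx": 0,"ty": 0,"tz": 0,"ax": 0,"ay": 0,"az": 0,"fingers": 1},
    {"tx": 0,"ty": 0,"tz": 0,"ax": 0,"ay": 0,"az": 0,"fingers": 1},
    {"tx": 0,"ty": 0,"tz": 0,"ax": 0,"ay": 0,"az": 0,"fingers": 1}
  ]
}}

```text
time: 6.8
tool_pos: [0.378, 0.3409, 0.2871]
orientation: [2.339, 2.097, 0.001]
contact_force: [-0.1, -1.1, 4.9]
grip_width: 0.0237
```

>>> {"fn": "play_rows", "kwargs": {
  "rows": [
    {"tx": 0,"ty": 0,"tz": 0,"ax": 0,"ay": 0,"az": 0,"fingers": 1},
    {"tx": 0,"ty": 0,"tz": 0,"ax": 0,"ay": 0,"az": 0,"fingers": 1},
    {"tx": 0,"ty": 0,"tz": 0,"ax": 0,"ay": 0,"az": 0,"fingers": 1}
  ]
}}

```text
time: 7.1
tool_pos: [0.378, 0.3409, 0.2871]
orientation: [2.339, 2.097, 0.001]
contact_force: [-0.1, -1.7, 5.3]
grip_width: 0.0231
```

>>> {"fn": "play_rows", "kwargs": {
  "rows": [
    {"tx": 0,"ty": 0,"tz": 0.01,"ax": 0,"ay": 0,"az": 0,"fingers": 1},
    {"tx": 0,"ty": 0,"tz": 0.02,"ax": 0,"ay": 0,"az": 0,"fingers": 1},
    {"tx": 0,"ty": 0,"tz": 0.03,"ax": 0,"ay": 0,"az": 0,"fingers": 1},
    {"tx": 0,"ty": 0,"tz": 0.03,"ax": 0,"ay": 0,"az": 0,"fingers": 1},
    {"tx": 0,"ty": 0,"tz": 0,"ax": 0,"ay": 0,"az": 0,"fingers": 1},
    {"tx": 0,"ty": 0,"tz": 0,"ax": 0,"ay": 0,"az": 0,"fingers": 1},
    {"tx": 0,"ty": 0,"tz": 0,"ax": 0,"ay": 0,"az": 0,"fingers": 1},
    {"tx": 0,"ty": 0,"tz": 0,"ax": 0,"ay": 0,"az": 0,"fingers": 1}
  ]
}}

```text
time: 7.9
tool_pos: [0.3776, 0.3403, 0.3753]
orientation: [-2.339, -2.097, 0.004]
contact_force: [0.3, -0.2, -2.2]
grip_width: 0.0231
```

>>> {"fn": "play_rows", "kwargs": {
  "rows": [
    {"tx": 0.014,"ty": -0.023,"tz": 0,"ax": 0,"ay": 0,"az": 0,"fingers": 1},
    {"tx": 0.014,"ty": -0.023,"tz": 0,"ax": 0,"ay": 0,"az": 0,"fingers": 1},
    {"tx": 0.014,"ty": -0.023,"tz": 0,"ax": 0,"ay": 0,"az": 0,"fingers": 1},
    {"tx": 0.014,"ty": -0.023,"tz": 0,"ax": 0,"ay": 0,"az": 0,"fingers": 1},
    {"tx": 0.014,"ty": -0.023,"tz": 0,"ax": 0,"ay": 0,"az": 0,"fingers": 1},
    {"tx": 0.014,"ty": -0.023,"tz": 0,"ax": 0,"ay": 0,"az": 0,"fingers": 1},
    {"tx": 0.014,"ty": -0.023,"tz": 0,"ax": 0,"ay": 0,"az": 0,"fingers": 1},
    {"tx": 0.014,"ty": -0.023,"tz": 0,"ax": 0,"ay": 0,"az": 0,"fingers": 1},
    {"tx": 0,"ty": 0,"tz": -0.03,"ax": 0,"ay": 0,"az": 0,"fingers": 1},
    {"tx": 0,"ty": 0,"tz": -0.03,"ax": 0,"ay": 0,"az": 0,"fingers": 1}
  ]
}}

```text
time: 8.9
tool_pos: [0.4905, 0.1557, 0.3156]
orientation: [2.341, 2.094, 0.001]
contact_force: [-0.6, -0.1, -1.4]
grip_width: 0.0231
```

Run:
```python
from h import *
a=grab('top','top2.png');b=grab('side','side2.png')
s=b[100:240,150:320]
s=cv2.resize(s,None,fx=2.4,fy=2.4,interpolation=cv2.INTER_CUBIC)
o=np.zeros((600,800,3),np.uint8);t=cv2.resize(a[120:280,60:180],None,fx=3.2,fy=3.2);o[:t.shape[0],:t.shape[1]]=t;o[:s.shape[0],390:390+s.shape[1]]=s
cv2.imwrite('pics/c3.png',o[:,:,::-1])
```

```text
(no output)
```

View pics/c3.png

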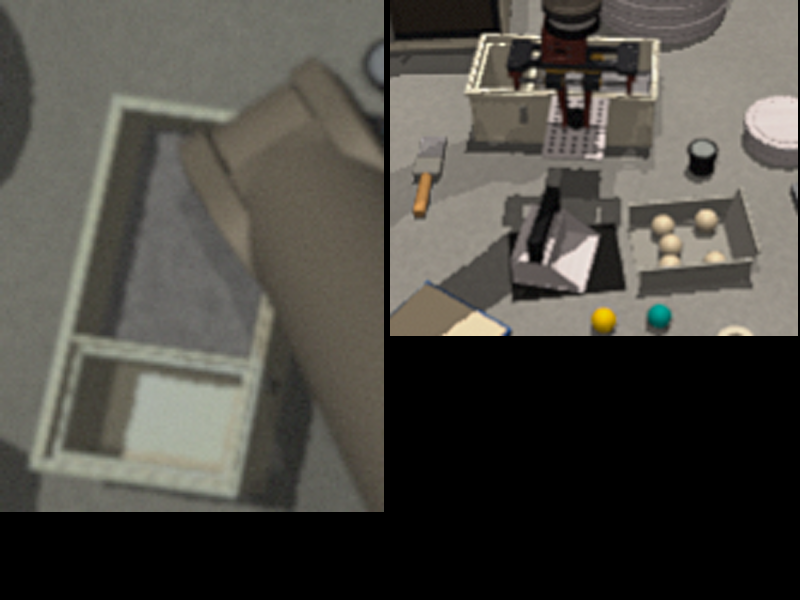

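The cover hangs level from the gripper and the well is open. Laying the cover on the bench between the box and the mat.

>>> {"fn": "play_rows", "kwargs": {
  "rows": [
    {"tx": 0,"ty": 0.001,"tz": -0.03,"ax": 0,"ay": 0,"az": 0,"fingers": 1},
    {"tx": 0,"ty": 0.001,"tz": -0.03,"ax": 0,"ay": 0,"az": 0,"fingers": 1},
    {"tx": 0,"ty": 0,"tz": -0.03,"ax": 0,"ay": 0,"az": 0,"fingers": 1},
    {"tx": 0,"ty": 0,"tz": -0.02,"ax": 0,"ay": 0,"az": 0,"fingers": 1},
    {"tx": 0,"ty": 0,"tz": -0.007,"ax": 0,"ay": 0,"az": 0,"fingers": 1},
    {"tx": 0,"ty": 0,"tz": -0.003,"ax": 0,"ay": 0,"az": 0,"fingers": 1},
    {"tx": 0,"ty": 0,"tz": 0,"ax": 0,"ay": 0,"az": 0,"fingers": 1},
    {"tx": 0,"ty": 0,"tz": 0,"ax": 0,"ay": 0,"az": 0,"fingers": 1}
  ]
}}

```text
time: 9.8
tool_pos: [0.4904, 0.1591, 0.1978]
orientation: [2.339, 2.097, 0.003]
contact_force: [0.5, 0.1, -1.3]
grip_width: 0.0232
```

Run:
```python
from h import *
# line fits on tray side walls / mat from initial top picture: print edge columns by gradient
a=cv2.cvtColor(cv2.imread('pics/top0.png'),cv2.COLOR_BGR2GRAY).astype(float)
t=cv2.resize(a[118:258,210:285],None,fx=8,fy=8,interpolation=cv2.INTER_CUBIC)
cv2.imwrite('pics/trayz.png',cv2.convertScaleAbs(t[0:600],alpha=1.6))
```

```text
(no output)
```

View pics/trayz.png

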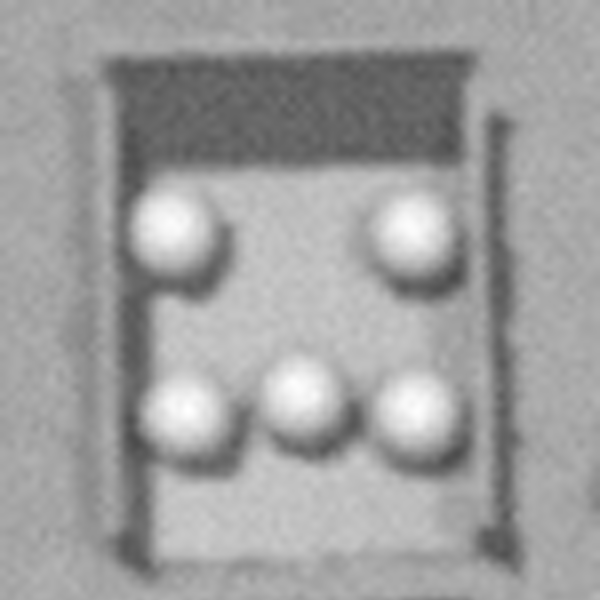

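Run:
```python
from h import *
A=lambda u,v:(210+u/8-.44,118+v/8-.44)
for nm,p,z in [('floorL back',(148,168),.003),('floorL front',(152,560),.003),('floorR back',(462,163),.003),('frontR',(470,553),.003),
 ('wallL in top back',(120,130),.048),('wallL in top front',(122,530),.048),('wallR outer bottom/top back',(488,130),.048),('front',(492,530),.048),
 ('b1',(172,228),.02),('b2',(412,232),.02),('b3',(185,410),.02),('b4',(302,394),.02),('b5',(414,410),.02),('farwall top L',(108,62),.066),('R',(474,52),.066)]:
  print(nm,np.round(on('top',*A(*p),z)[:2]*1000,1))
```

```text
floorL back [699.6  63.5]
floorL front [559.   55.9]
floorR back [704.9 -46.9]
frontR [564.9 -53.6]
wallL in top back [699.  70.]
wallL in top front [560.1  62.9]
wallR outer bottom/top back [702.9 -55.3]
front [563.9 -60.3]
b1 [673.   52.9]
b2 [674.2 -30.2]
b3 [608.5  45.6]
b4 [615.4   5.7]
b5 [610.9 -32.9]
farwall top L [717.   73.5]
R [724.4 -49.6]
```

>>> {"fn": "play_rows", "kwargs": {
  "rows": [
    {"tx": 0,"ty": 0,"tz": -0.001,"ax": 0,"ay": 0,"az": 0,"fingers": 1},
    {"tx": 0,"ty": 0,"tz": 0,"ax": 0,"ay": 0,"az": 0,"fingers": 0.3},
    {"tx": 0,"ty": 0,"tz": 0,"ax": 0,"ay": 0,"az": 0,"fingers": 0.3},
    {"tx": 0,"ty": 0,"tz": 0,"ax": 0,"ay": 0,"az": 0,"fingers": 0.3},
    {"tx": 0,"ty": 0,"tz": 0,"ax": 0,"ay": 0,"az": 0,"fingers": 0.3},
    {"tx": 0,"ty": 0,"tz": 0,"ax": 0,"ay": 0,"az": 0,"fingers": 0.3},
    {"tx": 0,"ty": 0,"tz": 0,"ax": 0,"ay": 0,"az": 0,"fingers": 0.3},
    {"tx": 0,"ty": 0,"tz": 0.03,"ax": 0,"ay": 0,"az": 0,"fingers": 0.3},
    {"tx": 0,"ty": 0,"tz": 0.05,"ax": 0,"ay": 0,"az": 0,"fingers": 0.3},
    {"tx": 0,"ty": 0,"tz": 0.05,"ax": 0,"ay": 0,"az": 0,"fingers": 0.3}
  ]
}}

```text
time: 10.8
tool_pos: [0.4894, 0.1587, 0.3266]
orientation: [-2.338, -2.097, 0.003]
contact_force: [0.2, -0.2, 0.2]
grip_width: 0.0615
```

Tray: centre about (0.632, 0.006), yaw 0.047, far floor edge at x = 0.702. The cover is released on the bench. Next, over the scoop's bar at (0.4365, 0.0105), yaw -0.24. First I'll check that it hasn't been knocked.

>>> {"fn": "play_rows", "kwargs": {
  "rows": [
    {"tx": -0.0066,"ty": -0.0185,"tz": 0,"ax": 0,"ay": 0,"az": -0.0165,"fingers": 0.3},
    {"tx": -0.0066,"ty": -0.0185,"tz": 0,"ax": 0,"ay": 0,"az": -0.0165,"fingers": 0.3},
    {"tx": -0.0066,"ty": -0.0185,"tz": 0,"ax": 0,"ay": 0,"az": -0.0165,"fingers": 0.3},
    {"tx": -0.0066,"ty": -0.0185,"tz": 0,"ax": 0,"ay": 0,"az": -0.0165,"fingers": 0.3},
    {"tx": -0.0066,"ty": -0.0185,"tz": 0,"ax": 0,"ay": 0,"az": -0.0165,"fingers": 0.3},
    {"tx": -0.0066,"ty": -0.0185,"tz": 0,"ax": 0,"ay": 0,"az": -0.0165,"fingers": 0.3},
    {"tx": -0.0066,"ty": -0.0185,"tz": 0,"ax": 0,"ay": 0,"az": -0.0165,"fingers": 0.3},
    {"tx": -0.0066,"ty": -0.0185,"tz": 0,"ax": 0,"ay": 0,"az": -0.0165,"fingers": 0.3},
    {"tx": 0,"ty": 0,"tz": -0.02,"ax": 0,"ay": 0,"az": 0,"fingers": 0.3},
    {"tx": 0,"ty": 0,"tz": 0,"ax": 0,"ay": 0,"az": 0,"fingers": 0.3}
  ]
}}

```text
time: 11.8
tool_pos: [0.4361, 0.0101, 0.3043]
orientation: [-2.472, -1.936, 0.004]
contact_force: [-0.3, 0.7, -0.4]
grip_width: 0.0615
```

Run:
```python
from h import *
b0=cv2.cvtColor(cv2.imread('pics/side2.png'),cv2.COLOR_BGR2RGB);b=grab('side','side3.png')
s=np.vstack([cv2.resize(x[150:240,150:320],None,fx=3.3,fy=3.3,interpolation=cv2.INTER_CUBIC) for x in (b0,b)])
cv2.imwrite('pics/c4.png',s[:,:,::-1])
```

```text
(no output)
```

View pics/c4.png

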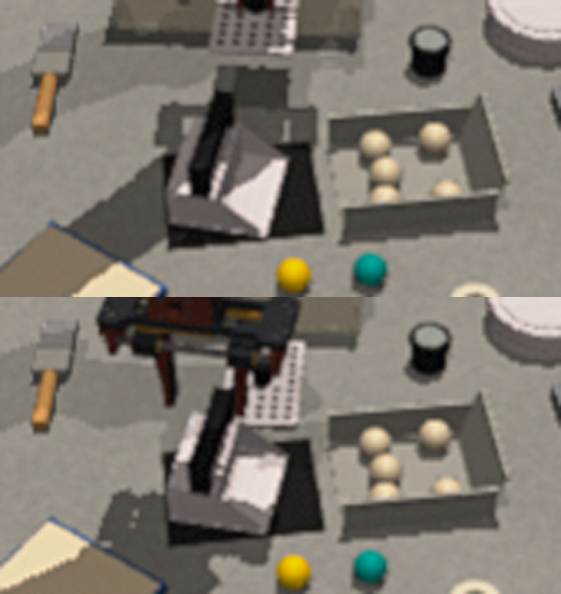

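The scoop is unmoved (lip at the same pixels) and the fingers straddle the bar, so I'm grasping it.

>>> {"fn": "play_rows", "kwargs": {
  "rows": [
    {"tx": 0,"ty": 0,"tz": -0.02,"ax": 0,"ay": 0,"az": 0,"fingers": 0.3},
    {"tx": 0,"ty": 0,"tz": -0.02,"ax": 0,"ay": 0,"az": 0,"fingers": 0.3},
    {"tx": 0,"ty": 0,"tz": -0.018,"ax": 0,"ay": 0,"az": 0,"fingers": 0.3},
    {"tx": 0,"ty": 0,"tz": 0,"ax": 0,"ay": 0,"az": 0,"fingers": 1},
    {"tx": 0,"ty": 0,"tz": 0,"ax": 0,"ay": 0,"az": 0,"fingers": 1},
    {"tx": 0,"ty": 0,"tz": 0,"ax": 0,"ay": 0,"az": 0,"fingers": 1},
    {"tx": 0,"ty": 0,"tz": 0,"ax": 0,"ay": 0,"az": 0,"fingers": 1},
    {"tx": 0,"ty": 0,"tz": 0,"ax": 0,"ay": 0,"az": 0,"fingers": 1},
    {"tx": 0,"ty": 0,"tz": 0,"ax": 0,"ay": 0,"az": 0,"fingers": 1},
    {"tx": 0,"ty": 0,"tz": 0,"ax": 0,"ay": 0,"az": 0,"fingers": 1}
  ],
  "force": 60
}}

```text
time: 12.85
tool_pos: [0.4374, 0.0108, 0.2481]
orientation: [2.472, 1.938, 0.001]
contact_force: [0.4, -1.2, 5.1]
grip_width: 0.0197
```

>>> {"fn": "play_rows", "kwargs": {
  "rows": [
    {"tx": 0,"ty": 0,"tz": 0,"ax": 0,"ay": 0,"az": 0,"fingers": 1},
    {"tx": 0,"ty": 0,"tz": 0,"ax": 0,"ay": 0,"az": 0,"fingers": 1},
    {"tx": 0,"ty": 0,"tz": 0,"ax": 0,"ay": 0,"az": 0,"fingers": 1}
  ]
}}

```text
time: 13.15
tool_pos: [0.4374, 0.0108, 0.2481]
orientation: [2.472, 1.938, 0.001]
contact_force: [-0.0, -2.0, 6.0]
grip_width: 0.0194
```

>>> {"fn": "play_rows", "kwargs": {
  "rows": [
    {"tx": 0,"ty": 0,"tz": 0.01,"ax": 0,"ay": 0,"az": 0,"fingers": 1},
    {"tx": 0,"ty": 0,"tz": 0.01,"ax": 0,"ay": 0,"az": 0,"fingers": 1},
    {"tx": 0.01,"ty": -0.003,"tz": 0,"ax": 0,"ay": 0,"az": 0.072,"fingers": 1},
    {"tx": 0.01,"ty": -0.003,"tz": 0,"ax": 0,"ay": 0,"az": 0.072,"fingers": 1},
    {"tx": 0.01,"ty": -0.003,"tz": 0,"ax": 0,"ay": 0,"az": 0.072,"fingers": 1},
    {"tx": 0.01,"ty": -0.003,"tz": 0,"ax": 0,"ay": 0,"az": 0.072,"fingers": 1},
    {"tx": 0,"ty": 0,"tz": 0,"ax": 0,"ay": 0,"az": 0,"fingers": 1},
    {"tx": 0,"ty": 0,"tz": 0,"ax": 0,"ay": 0,"az": 0,"fingers": 1}
  ]
}}

```text
time: 13.95
tool_pos: [0.4767, -0.0012, 0.2679]
orientation: [-2.171, -2.27, 0.0]
contact_force: [-0.7, -0.1, -2.6]
grip_width: 0.0195
```

Run:
```python
from h import *
a=grab('top','top4.png');b=grab('side','side4.png')
s=np.zeros((600,800,3),np.uint8)
x=cv2.resize(b[150:240,170:320],None,fx=3.2,fy=3.2,interpolation=cv2.INTER_CUBIC);s[:x.shape[0],:x.shape[1]]=x
x=cv2.resize(a[110:260,205:290],None,fx=3.6,fy=3.6,interpolation=cv2.INTER_CUBIC);s[:x.shape[0],490:490+x.shape[1]]=x
cv2.imwrite('pics/c5.png',s[:,:,::-1])
```

```text
(no output)
```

View pics/c5.png

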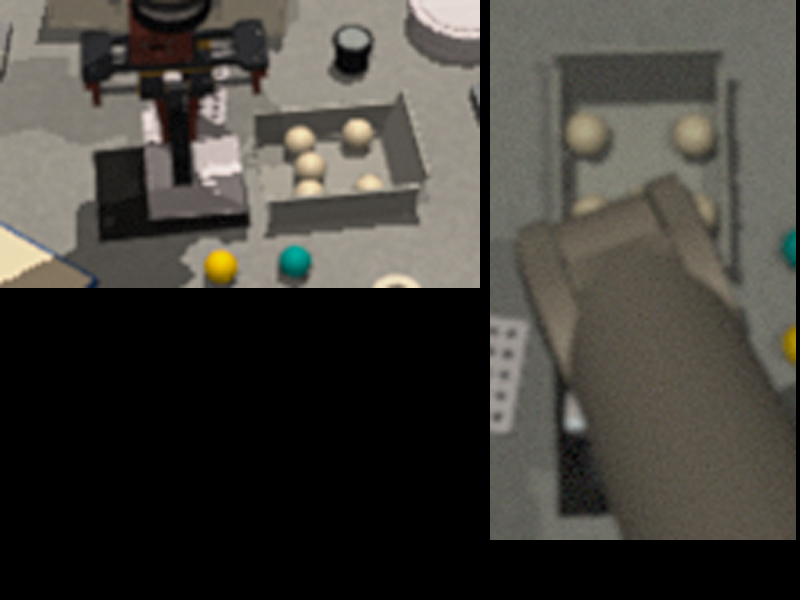

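Run:
```python
from h import *
S=lambda u,v:(170+u/3.2-.35,150+v/3.2-.35)
for nm,p,z in [('lip near corner',(248,212),.0245),('tray near wall front top',(268,207),.048),('near wall front bottom',(270,235),.0),('near wall back top',(417,193),.048),('far wall front top',(256,116),.048),('far wall front bottom(floor)',(260,150),.003)]:
  print(nm,np.round(on('side',*S(*p),z)*1000,1))
print(proj('side',[.544,-.0531,.0245]),S(248,212))
```

```text
lip near corner [545.  -56.4  24.5]
tray near wall front top [564.3 -70.8  48. ]
near wall front bottom [567.2 -68.3   0. ]
near wall back top [717.8 -61.2  48. ]
far wall front top [560.5  58.8  48. ]
far wall front bottom(floor) [564.7  50.2   3. ]
[246.79217421 215.145959  ] (247.15, 215.9)
```

>>> {"fn": "play_rows", "kwargs": {
  "rows": [
    {"tx": 0,"ty": -0.0025,"tz": -0.012,"ax": 0,"ay": 0,"az": 0.002,"fingers": 1},
    {"tx": 0,"ty": 0,"tz": -0.007,"ax": 0,"ay": 0,"az": 0,"fingers": 1},
    {"tx": 0.01,"ty": 0.0005,"tz": 0,"ax": 0,"ay": 0,"az": 0,"fingers": 1},
    {"tx": 0.01,"ty": 0.0005,"tz": 0,"ax": 0,"ay": 0,"az": 0,"fingers": 1},
    {"tx": 0.01,"ty": 0.0005,"tz": 0,"ax": 0,"ay": 0,"az": 0,"fingers": 1},
    {"tx": 0.01,"ty": 0.0005,"tz": 0,"ax": 0,"ay": 0,"az": 0,"fingers": 1}
  ]
}}

```text
time: 14.65
tool_pos: [0.5158, -0.0015, 0.2482]
orientation: [-2.165, -2.275, 0.003]
contact_force: [-0.1, -0.5, -2.3]
grip_width: 0.0199
```

>>> {"fn": "play_rows", "kwargs": {
  "rows": [
    {"tx": 0.01,"ty": 0.0005,"tz": 0,"ax": 0,"ay": 0,"az": 0,"fingers": 1},
    {"tx": 0.01,"ty": 0.0005,"tz": 0,"ax": 0,"ay": 0,"az": 0,"fingers": 1},
    {"tx": 0.01,"ty": 0.0005,"tz": 0,"ax": 0,"ay": 0,"az": 0,"fingers": 1},
    {"tx": 0.01,"ty": 0.0005,"tz": 0,"ax": 0,"ay": 0,"az": 0,"fingers": 1},
    {"tx": 0.01,"ty": 0.0005,"tz": 0,"ax": 0,"ay": 0,"az": 0,"fingers": 1},
    {"tx": 0.01,"ty": 0.0005,"tz": 0,"ax": 0,"ay": 0,"az": 0,"fingers": 1}
  ]
}}

```text
time: 15.25
tool_pos: [0.578, 0.0013, 0.2484]
orientation: [-2.166, -2.275, -0.0]
contact_force: [-1.0, 0.1, -2.3]
grip_width: 0.0194
```

```bash
cat > v.py <<'E'
import sys
from h import *
k=sys.argv[1]
a=grab('top','t'+k+'.png');b=grab('side','s'+k+'.png')
s=np.zeros((600,800,3),np.uint8)
x=cv2.resize(b[140:240,200:320],None,fx=4,fy=4,interpolation=cv2.INTER_CUBIC);s[:x.shape[0],:x.shape[1]]=x
x=cv2.resize(a[110:260,205:290],None,fx=3.6,fy=3.6,interpolation=cv2.INTER_CUBIC);s[:x.shape[0],490:490+x.shape[1]]=x
cv2.imwrite('pics/v'+k+'.png',s[:540,:,::-1])
E
python3 v.py 6
```

```text
(no output)
```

View pics/v6.png

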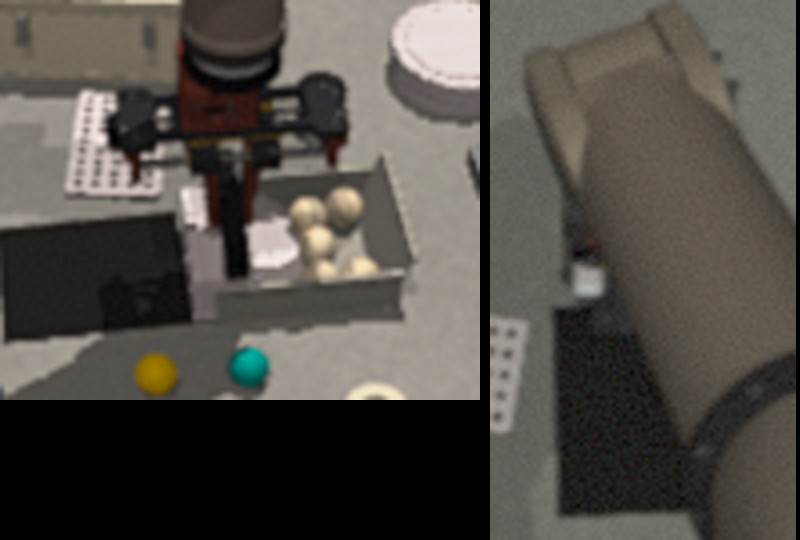

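The scoop is inside the tray, pushing the near three balls towards the far two, and there's no side force. I'll press on to the far wall.

>>> {"fn": "play_rows", "kwargs": {
  "rows": [
    {"tx": 0.006,"ty": 0.0003,"tz": 0,"ax": 0,"ay": 0,"az": 0,"fingers": 1},
    {"tx": 0.006,"ty": 0.0003,"tz": 0,"ax": 0,"ay": 0,"az": 0,"fingers": 1},
    {"tx": 0.006,"ty": 0.0003,"tz": 0,"ax": 0,"ay": 0,"az": 0,"fingers": 1},
    {"tx": 0.006,"ty": 0.0003,"tz": 0,"ax": 0,"ay": 0,"az": 0,"fingers": 1},
    {"tx": 0.006,"ty": 0.0003,"tz": 0,"ax": 0,"ay": 0,"az": 0,"fingers": 1}
  ]
}}

```text
time: 15.85
tool_pos: [0.6076, 0.0028, 0.2486]
orientation: [-2.166, -2.275, 0.0]
contact_force: [-0.8, -0.3, -3.0]
grip_width: 0.0197
```

>>> {"fn": "play_rows", "kwargs": {
  "rows": [
    {"tx": 0.005,"ty": 0.0002,"tz": 0,"ax": 0,"ay": 0,"az": 0,"fingers": 1},
    {"tx": 0.005,"ty": 0.0002,"tz": 0,"ax": 0,"ay": 0,"az": 0,"fingers": 1},
    {"tx": 0.005,"ty": 0.0002,"tz": 0,"ax": 0,"ay": 0,"az": 0,"fingers": 1},
    {"tx": 0.005,"ty": 0.0002,"tz": 0,"ax": 0,"ay": 0,"az": 0,"fingers": 1}
  ]
}}

```text
time: 16.25
tool_pos: [0.6236, 0.004, 0.2483]
orientation: [-2.16, -2.27, 0.018]
contact_force: [-29.9, -0.4, 28.9]
grip_width: 0.0199
```

>>> {"fn": "play_rows", "kwargs": {
  "rows": [
    {"tx": 0.003,"ty": 0.0001,"tz": 0,"ax": 0,"ay": 0,"az": 0,"fingers": 1},
    {"tx": 0.001,"ty": 0,"tz": 0,"ax": 0,"ay": 0,"az": 0,"fingers": 1},
    {"tx": 0,"ty": 0,"tz": 0,"ax": 0,"ay": 0,"az": 0,"fingers": 1},
    {"tx": 0,"ty": 0,"tz": 0,"ax": 0,"ay": 0,"az": 0,"fingers": 1}
  ]
}}

```text
time: 16.65
tool_pos: [0.6252, 0.0042, 0.2487]
orientation: [-2.157, -2.269, 0.025]
contact_force: [-31.0, -1.7, 26.5]
grip_width: 0.0196
```

```bash
python3 v.py 7
```

```text
(no output)
```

View pics/v7.png

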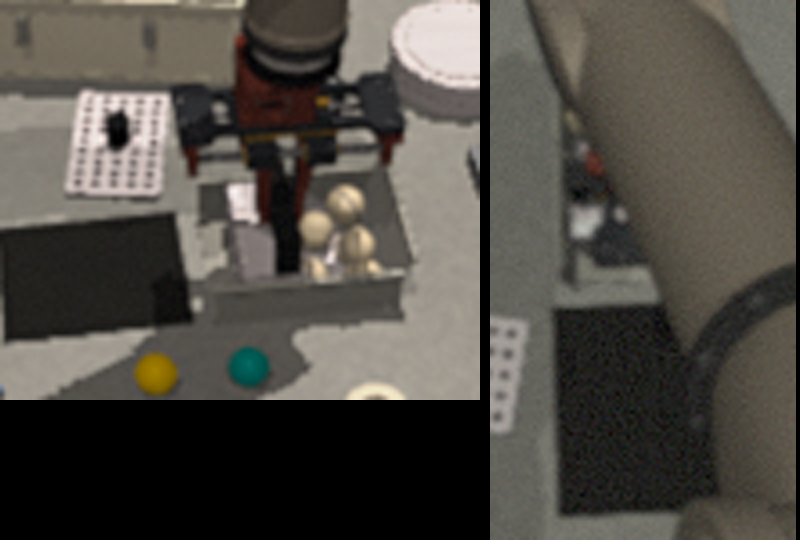

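Run:
```python
from h import *
S=lambda u,v:(200+u/4-.4,140+v/4-.4)
for p in [(345,203),(357,243),(374,268),(315,228),(318,268)]:
  print(np.round(on('side',*S(*p),.0225)*1000,1),np.round(on('side',*S(*p),.02)*1000,1))
print('farwall base near far',[np.round(on('side',*S(*p),.003)*1000) for p in [(362,255),(362,228),(400,262)]])
im=cv2.imread('pics/s7.png')[185:215,270:305]
cv2.imwrite('pics/z7.png',cv2.resize(im,None,fx=16,fy=16,interpolation=cv2.INTER_CUBIC))
```

```text
[688.2  54.6  22.5] [688.7  57.   20. ]
[692.3   6.5  22.5] [692.8   8.8  20. ]
[702.9 -22.9  22.5] [703.4 -20.7  20. ]
[658.3  26.2  22.5] [658.7  28.5  20. ]
[655.4 -20.1  22.5] [655.8 -17.9  20. ]
farwall base near far [array([699.,  10.,   3.]), array([703.,  42.,   3.]), array([731.,  -0.,   3.])]
```

View pics/z7.png

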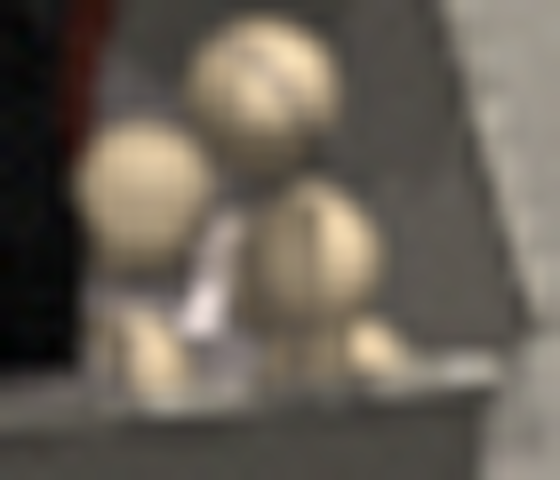

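The lip is under the middle front ball. The far-left ball appears perched or pinched between the scoop's side wall and the far wall, with 30 N on the tool. I'll back off, shift left and re-approach with a sideways nudge.

>>> {"fn": "play_rows", "kwargs": {
  "rows": [
    {"tx": -0.01,"ty": 0,"tz": 0,"ax": 0,"ay": 0,"az": 0,"fingers": 1},
    {"tx": -0.01,"ty": 0,"tz": 0,"ax": 0,"ay": 0,"az": 0,"fingers": 1},
    {"tx": -0.01,"ty": 0,"tz": 0,"ax": 0,"ay": 0,"az": 0,"fingers": 1},
    {"tx": 0,"ty": 0.003,"tz": 0,"ax": 0,"ay": 0,"az": 0,"fingers": 1},
    {"tx": 0,"ty": 0,"tz": 0,"ax": 0,"ay": 0,"az": 0,"fingers": 1},
    {"tx": 0,"ty": 0,"tz": 0,"ax": 0,"ay": 0,"az": 0,"fingers": 1}
  ]
}}

```text
time: 17.35
tool_pos: [0.6017, 0.0069, 0.2489]
orientation: [2.166, 2.275, 0.002]
contact_force: [-0.8, -0.6, -2.7]
grip_width: 0.02
```

```bash
cat > balls.py <<'E'
import sys
from h import *
b=grab('side','s%s.png'%sys.argv[1])
c=cv2.resize(b[165:225,225:310],None,fx=6,fy=6,interpolation=cv2.INTER_CUBIC)
lab=cv2.cvtColor(c,cv2.COLOR_RGB2LAB).astype(int)
m=((lab[...,2]-128>9)&(lab[...,0]>90)&(lab[...,1]-128<12)).astype(np.uint8)*255
m=cv2.morphologyEx(m,cv2.MORPH_OPEN,np.ones((5,5)))
g=cv2.GaussianBlur(m,(9,9),0)
h=cv2.HoughCircles(g,cv2.HOUGH_GRADIENT,1,22,param1=100,param2=9,minRadius=20,maxRadius=29)
if h is not None:
  for u,v,r in h[0]:
    U,V=225+u/6-.4,165+v/6-.4
    print(np.round([U,V,r/6],1),np.round(on('side',U,V,.0225)[:2]*1000))
E
python3 balls.py 8
```

```text
[288.2 200.5   4.7] [690.   6.]
[285.5 190.5   4.7] [687.  54.]
[271.  196.5   4.5] [633.  28.]
[271.2 206.8   4. ] [629. -20.]
[291.2 207.7   3.8] [696. -27.]
```

>>> {"fn": "play_rows", "kwargs": {
  "rows": [
    {"tx": 0.005,"ty": 0.002,"tz": 0,"ax": 0,"ay": 0,"az": 0,"fingers": 1},
    {"tx": 0.005,"ty": 0,"tz": 0,"ax": 0,"ay": 0,"az": 0,"fingers": 1},
    {"tx": 0.004,"ty": 0,"tz": 0,"ax": 0,"ay": 0,"az": 0,"fingers": 1},
    {"tx": 0.003,"ty": 0,"tz": 0,"ax": 0,"ay": 0,"az": 0,"fingers": 1},
    {"tx": 0,"ty": 0,"tz": 0,"ax": 0,"ay": 0,"az": 0,"fingers": 1}
  ]
}}

```text
time: 17.9
tool_pos: [0.6183, 0.0086, 0.2483]
orientation: [-2.166, -2.275, 0.001]
contact_force: [-0.0, -0.3, -4.4]
grip_width: 0.0195
```

>>> {"fn": "play_rows", "kwargs": {
  "rows": [
    {"tx": 0.001,"ty": -0.0015,"tz": 0,"ax": 0,"ay": 0,"az": 0,"fingers": 1},
    {"tx": 0.001,"ty": -0.0015,"tz": 0,"ax": 0,"ay": 0,"az": 0,"fingers": 1},
    {"tx": 0.001,"ty": -0.0015,"tz": 0,"ax": 0,"ay": 0,"az": 0,"fingers": 1},
    {"tx": 0.001,"ty": -0.0015,"tz": 0,"ax": 0,"ay": 0,"az": 0,"fingers": 1},
    {"tx": 0.001,"ty": -0.001,"tz": 0,"ax": 0,"ay": 0,"az": 0,"fingers": 1},
    {"tx": 0.001,"ty": 0,"tz": 0,"ax": 0,"ay": 0,"az": 0,"fingers": 1}
  ]
}}

```text
time: 18.5
tool_pos: [0.6234, 0.0019, 0.2483]
orientation: [-2.165, -2.275, 0.002]
contact_force: [-3.7, 0.8, -4.2]
grip_width: 0.0198
```

```bash
python3 balls.py 9
```

```text
[286.5 191.    4.7] [690.  51.]
[289.  200.7   4.5] [693.   5.]
[279.8 205.2   4. ] [659. -14.]
[276.4 197.7   4.2] [651.  21.]
[290.8 207.8   4.5] [694. -28.]
```

>>> {"fn": "play_rows", "kwargs": {
  "rows": [
    {"tx": 0.001,"ty": 0.001,"tz": 0,"ax": 0,"ay": 0,"az": 0,"fingers": 1},
    {"tx": 0.001,"ty": 0.001,"tz": 0,"ax": 0,"ay": 0,"az": 0,"fingers": 1},
    {"tx": 0.001,"ty": 0.001,"tz": 0,"ax": 0,"ay": 0,"az": 0,"fingers": 1},
    {"tx": 0.001,"ty": 0.001,"tz": 0,"ax": 0,"ay": 0,"az": 0,"fingers": 1},
    {"tx": 0,"ty": 0,"tz": 0,"ax": 0,"ay": 0,"az": 0,"fingers": 1}
  ]
}}

```text
time: 19.05
tool_pos: [0.6289, 0.0056, 0.2492]
orientation: [2.166, 2.274, 0.003]
contact_force: [-0.3, 0.5, -4.0]
grip_width: 0.0195
```

>>> {"fn": "play_rows", "kwargs": {
  "rows": [
    {"tx": 0.001,"ty": -0.001,"tz": 0,"ax": 0,"ay": 0,"az": 0,"fingers": 1},
    {"tx": 0.001,"ty": -0.001,"tz": 0,"ax": 0,"ay": 0,"az": 0,"fingers": 1},
    {"tx": 0.001,"ty": 0.001,"tz": 0,"ax": 0,"ay": 0,"az": 0,"fingers": 1},
    {"tx": 0.001,"ty": 0.001,"tz": 0,"ax": 0,"ay": 0,"az": 0,"fingers": 1},
    {"tx": 0,"ty": 0,"tz": 0,"ax": 0,"ay": 0,"az": 0,"fingers": 1}
  ]
}}

```text
time: 19.55
tool_pos: [0.6323, 0.0059, 0.2487]
orientation: [2.166, 2.275, 0.001]
contact_force: [0.4, -0.1, -2.3]
grip_width: 0.0195
```

```bash
python3 balls.py 10
```

```text
[286.8 191.2   4.7] [691.  50.]
[289.4 199.5   4.5] [695.  10.]
[282.8 203.7   4.7] [670.  -8.]
[278.2 207.2   4.4] [652. -23.]
[281.2 196.5   3.7] [668.  26.]
[292.  192.5   3.8] [708.  43.]
```

The side force is gone with the lip at the wall, so the front balls are now on the pan. A last 3 mm, then tilt the mouth up 25° about the rear edge.

>>> {"fn": "play_rows", "kwargs": {
  "rows": [
    {"tx": 0.001,"ty": 0,"tz": 0,"ax": 0,"ay": 0,"az": 0,"fingers": 1},
    {"tx": 0.001,"ty": 0,"tz": 0,"ax": 0,"ay": 0,"az": 0,"fingers": 1},
    {"tx": 0.001,"ty": 0,"tz": 0,"ax": 0,"ay": 0,"az": 0,"fingers": 1}
  ]
}}

```text
time: 19.9
tool_pos: [0.6352, 0.0057, 0.2487]
orientation: [2.166, 2.275, 0.0]
contact_force: [-0.8, 0.7, -3.5]
grip_width: 0.0198
```

>>> {"fn": "play_rows", "kwargs": {
  "rows": [
    {"tx": -0.0093,"ty": -0.0004,"tz": 0.0025,"ax": 0.002,"ay": -0.0436,"az": 0,"fingers": 1},
    {"tx": -0.0093,"ty": -0.0004,"tz": 0.0025,"ax": 0.002,"ay": -0.0436,"az": 0,"fingers": 1},
    {"tx": -0.0093,"ty": -0.0004,"tz": 0.0015,"ax": 0.002,"ay": -0.0436,"az": 0,"fingers": 1},
    {"tx": -0.0093,"ty": -0.0004,"tz": 0.0015,"ax": 0.002,"ay": -0.0436,"az": 0,"fingers": 1},
    {"tx": -0.0093,"ty": -0.0004,"tz": 0.0005,"ax": 0.002,"ay": -0.0436,"az": 0,"fingers": 1},
    {"tx": -0.0093,"ty": -0.0004,"tz": 0.0005,"ax": 0.002,"ay": -0.0436,"az": 0,"fingers": 1},
    {"tx": -0.0093,"ty": -0.0004,"tz": 0,"ax": 0.002,"ay": -0.0436,"az": 0,"fingers": 1},
    {"tx": -0.0093,"ty": -0.0004,"tz": 0,"ax": 0.002,"ay": -0.0436,"az": 0,"fingers": 1},
    {"tx": -0.0093,"ty": -0.0004,"tz": -0.001,"ax": 0.002,"ay": -0.0436,"az": 0,"fingers": 1},
    {"tx": -0.0093,"ty": -0.0004,"tz": -0.001,"ax": 0.002,"ay": -0.0436,"az": 0,"fingers": 1}
  ]
}}

```text
time: 20.9
tool_pos: [0.5417, 0.0016, 0.2558]
orientation: [1.934, 2.03, 0.451]
contact_force: [0.2, -1.1, -3.3]
grip_width: 0.0193
```

>>> {"fn": "play_rows", "kwargs": {
  "rows": [
    {"tx": 0,"ty": 0,"tz": 0.01,"ax": 0,"ay": 0,"az": 0,"fingers": 1},
    {"tx": 0,"ty": 0,"tz": 0.01,"ax": 0,"ay": 0,"az": 0,"fingers": 1},
    {"tx": 0,"ty": 0,"tz": 0.02,"ax": 0,"ay": 0,"az": 0,"fingers": 1},
    {"tx": 0,"ty": 0,"tz": 0.02,"ax": 0,"ay": 0,"az": 0,"fingers": 1},
    {"tx": 0,"ty": 0,"tz": 0.02,"ax": 0,"ay": 0,"az": 0,"fingers": 1},
    {"tx": 0,"ty": 0,"tz": 0,"ax": 0,"ay": 0,"az": 0,"fingers": 1}
  ]
}}

```text
time: 21.5
tool_pos: [0.5431, 0.0019, 0.3384]
orientation: [1.932, 2.028, 0.454]
contact_force: [0.0, 0.6, -3.7]
grip_width: 0.0196
```

```bash
python3 v.py 11
```

```text
(no output)
```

View pics/v11.png

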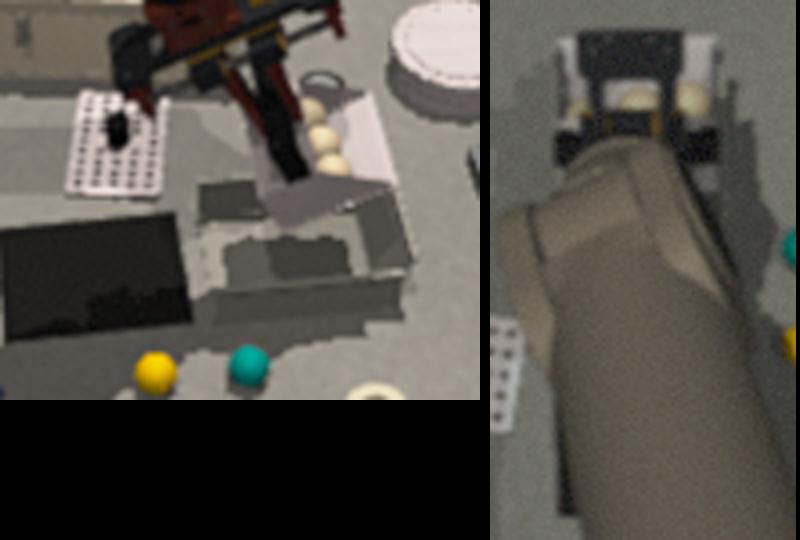

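The tray is empty, with three balls in view at the hood's edge and the other two behind them. The measured load of 3.7 N fits scoop plus five balls. I'm carrying it slowly to the well.

>>> {"fn": "play_rows", "kwargs": {
  "rows": [
    {"tx": 0,"ty": 0,"tz": 0.01,"ax": 0,"ay": 0,"az": -0.019,"fingers": 1},
    {"tx": 0,"ty": 0,"tz": 0.01,"ax": 0,"ay": 0,"az": -0.019,"fingers": 1},
    {"tx": 0,"ty": 0,"tz": 0.01,"ax": 0,"ay": 0,"az": -0.019,"fingers": 1},
    {"tx": 0,"ty": 0,"tz": 0.01,"ax": 0,"ay": 0,"az": -0.019,"fingers": 1},
    {"tx": 0,"ty": 0.002,"tz": 0.01,"ax": 0,"ay": 0,"az": -0.02,"fingers": 1},
    {"tx": -0.002,"ty": 0.004,"tz": 0.01,"ax": 0,"ay": 0,"az": -0.02,"fingers": 1},
    {"tx": -0.004,"ty": 0.006,"tz": 0.01,"ax": 0,"ay": 0,"az": -0.02,"fingers": 1},
    {"tx": -0.006,"ty": 0.008,"tz": 0.01,"ax": 0,"ay": 0,"az": -0.019,"fingers": 1},
    {"tx": -0.008,"ty": 0.01,"tz": 0,"ax": 0,"ay": 0,"az": 0,"fingers": 1},
    {"tx": -0.009,"ty": 0.012,"tz": 0,"ax": 0,"ay": 0,"az": 0,"fingers": 1}
  ]
}}

```text
time: 22.6
tool_pos: [0.5126, 0.0445, 0.4166]
orientation: [2.073, 1.862, 0.413]
contact_force: [-0.8, -0.1, -4.0]
grip_width: 0.0201
```

>>> {"fn": "play_rows", "kwargs": {
  "rows": [
    {"tx": -0.0095,"ty": 0.0125,"tz": 0,"ax": 0,"ay": 0,"az": 0,"fingers": 1},
    {"tx": -0.0095,"ty": 0.0125,"tz": 0,"ax": 0,"ay": 0,"az": 0,"fingers": 1},
    {"tx": -0.0095,"ty": 0.0125,"tz": 0,"ax": 0,"ay": 0,"az": 0,"fingers": 1},
    {"tx": -0.0095,"ty": 0.0125,"tz": 0,"ax": 0,"ay": 0,"az": 0,"fingers": 1},
    {"tx": -0.0095,"ty": 0.0125,"tz": 0,"ax": 0,"ay": 0,"az": 0,"fingers": 1},
    {"tx": -0.0095,"ty": 0.0125,"tz": 0,"ax": 0,"ay": 0,"az": 0,"fingers": 1},
    {"tx": -0.0095,"ty": 0.0125,"tz": 0,"ax": 0,"ay": 0,"az": 0,"fingers": 1},
    {"tx": -0.0095,"ty": 0.0125,"tz": 0,"ax": 0,"ay": 0,"az": 0,"fingers": 1},
    {"tx": -0.0095,"ty": 0.0125,"tz": 0,"ax": 0,"ay": 0,"az": 0,"fingers": 1},
    {"tx": -0.0095,"ty": 0.0125,"tz": 0,"ax": 0,"ay": 0,"az": 0,"fingers": 1}
  ]
}}

```text
time: 23.6
tool_pos: [0.4171, 0.1697, 0.4162]
orientation: [2.072, 1.863, 0.413]
contact_force: [-0.5, -0.5, -2.8]
grip_width: 0.0195
```

>>> {"fn": "play_rows", "kwargs": {
  "rows": [
    {"tx": -0.0095,"ty": 0.0125,"tz": 0,"ax": 0.002,"ay": 0.019,"az": 0,"fingers": 1},
    {"tx": -0.0095,"ty": 0.0125,"tz": 0,"ax": 0.002,"ay": 0.019,"az": 0,"fingers": 1},
    {"tx": -0.0095,"ty": 0.0125,"tz": 0,"ax": 0.002,"ay": 0.019,"az": 0,"fingers": 1},
    {"tx": -0.0095,"ty": 0.0125,"tz": 0,"ax": 0.002,"ay": 0.019,"az": 0,"fingers": 1},
    {"tx": -0.0095,"ty": 0.0125,"tz": 0,"ax": 0.002,"ay": 0.019,"az": 0,"fingers": 1},
    {"tx": -0.0095,"ty": 0.0125,"tz": 0,"ax": 0.002,"ay": 0.019,"az": 0,"fingers": 1},
    {"tx": -0.009,"ty": 0.012,"tz": 0,"ax": 0.002,"ay": 0.019,"az": 0,"fingers": 1},
    {"tx": -0.008,"ty": 0.011,"tz": 0,"ax": 0.002,"ay": 0.019,"az": 0,"fingers": 1},
    {"tx": -0.005,"ty": 0.008,"tz": 0,"ax": 0.002,"ay": 0.019,"az": 0,"fingers": 1},
    {"tx": -0.003,"ty": 0.004,"tz": 0,"ax": 0.002,"ay": 0.019,"az": 0,"fingers": 1}
  ]
}}

```text
time: 24.6
tool_pos: [0.3356, 0.2797, 0.4157]
orientation: [2.192, 1.974, 0.24]
contact_force: [-0.6, 0.5, -2.9]
grip_width: 0.0196
```

```bash
cat > pose.py <<'E'
from h import *
from scipy.spatial.transform import Rotation as Ro
o=manip.get_obs();R=Ro.from_rotvec(o['orientation']).as_matrix()
x=R[:,1] # scoop x
z=-R[:,2]
print('tcp',o['tool_pos'].round(4),'yaw',round(float(np.arctan2(x[1],x[0])),3),'pitchup deg',round(float(np.degrees(np.arcsin(x[2]))),1),'roll',round(float(R[2,0]),3))
p=o['tool_pos']+R@[0,0.065,0.245]  # lip in tool frame
c=np.array([.472,.331]);a=-.106
d=p[:2]-c;print('lip world',p.round(4),'lip box',np.round([d[0]*np.cos(a)+d[1]*np.sin(a),-d[0]*np.sin(a)+d[1]*np.cos(a)],4))
print('joints',o['joints'].round(2),o['contact_force'].round(1))
E
python3 pose.py
```

```text
tcp [0.3356 0.2797 0.4157] yaw -0.105 pitchup deg 14.0 roll -0.001
lip world [0.4571 0.2666 0.1937] lip box [-0.008  -0.0656]
joints [-0.21  0.08 -0.72  2.1   0.34  0.89 -1.23] [-0.6  0.5 -2.9]
```

>>> {"fn": "play_rows", "kwargs": {
  "rows": [
    {"tx": -0.004,"ty": 0.005,"tz": 0,"ax": 0,"ay": 0,"az": 0,"fingers": 1},
    {"tx": -0.008,"ty": 0.009,"tz": -0.005,"ax": 0,"ay": 0,"az": 0,"fingers": 1},
    {"tx": -0.009,"ty": 0.01,"tz": -0.008,"ax": 0,"ay": 0,"az": 0,"fingers": 1},
    {"tx": -0.009,"ty": 0.01,"tz": -0.008,"ax": 0,"ay": 0,"az": 0,"fingers": 1},
    {"tx": -0.009,"ty": 0.01,"tz": -0.008,"ax": 0,"ay": 0,"az": 0,"fingers": 1},
    {"tx": -0.009,"ty": 0.01,"tz": -0.008,"ax": 0,"ay": 0,"az": 0,"fingers": 1},
    {"tx": -0.008,"ty": 0.009,"tz": -0.008,"ax": 0,"ay": 0,"az": 0,"fingers": 1},
    {"tx": -0.005,"ty": 0.006,"tz": -0.007,"ax": 0,"ay": 0,"az": 0,"fingers": 1},
    {"tx": -0.003,"ty": 0.004,"tz": -0.005,"ax": 0,"ay": 0,"az": 0,"fingers": 1},
    {"tx": 0,"ty": 0,"tz": 0,"ax": 0,"ay": 0,"az": 0,"fingers": 1}
  ]
}}

```text
time: 25.6
tool_pos: [0.2719, 0.3519, 0.3581]
orientation: [2.192, 1.973, 0.24]
contact_force: [0.3, -0.1, -3.8]
grip_width: 0.0197
```

```bash
python3 pose.py
```

```text
tcp [0.2719 0.3519 0.3581] yaw -0.105 pitchup deg 14.0 roll -0.002
lip world [0.3935 0.3386 0.1362] lip box [-0.0788 -0.0008]
joints [-0.42  0.21 -0.78  2.13  0.52  0.86 -1.63] [ 0.3 -0.1 -3.8]
```

>>> {"fn": "play_rows", "kwargs": {
  "rows": [
    {"tx": 0.0054,"ty": -0.0006,"tz": 0.003,"ax": 0.0065,"ay": 0.061,"az": 0,"fingers": 1},
    {"tx": 0.0054,"ty": -0.0006,"tz": 0.003,"ax": 0.0065,"ay": 0.061,"az": 0,"fingers": 1},
    {"tx": 0.0054,"ty": -0.0006,"tz": 0.003,"ax": 0.0065,"ay": 0.061,"az": 0,"fingers": 1},
    {"tx": 0.0054,"ty": -0.0006,"tz": 0.003,"ax": 0.0065,"ay": 0.061,"az": 0,"fingers": 1},
    {"tx": 0.01,"ty": -0.0011,"tz": 0,"ax": 0.0046,"ay": 0.0434,"az": 0,"fingers": 1},
    {"tx": 0.01,"ty": -0.0011,"tz": 0,"ax": 0.0046,"ay": 0.0434,"az": 0,"fingers": 1},
    {"tx": 0.01,"ty": -0.0011,"tz": 0,"ax": 0.0046,"ay": 0.0434,"az": 0,"fingers": 1},
    {"tx": 0.01,"ty": -0.0011,"tz": 0,"ax": 0.0046,"ay": 0.0434,"az": 0,"fingers": 1},
    {"tx": 0,"ty": 0,"tz": 0,"ax": 0,"ay": 0,"az": 0,"fingers": 1},
    {"tx": 0,"ty": 0,"tz": 0,"ax": 0,"ay": 0,"az": 0,"fingers": 1}
  ]
}}

```text
time: 26.6
tool_pos: [0.334, 0.3446, 0.3708]
orientation: [-2.238, -2.011, 0.176]
contact_force: [-0.7, 0.6, -3.5]
grip_width: 0.0195
```

```bash
python3 pose.py
```

```text
tcp [0.334  0.3446 0.3708] yaw -0.107 pitchup deg -9.9 roll -0.001
lip world [0.3557 0.3419 0.1182] lip box [-0.1168 -0.0015]
joints [-0.18  0.34 -0.84  1.97  0.11  1.03 -1.17] [-0.7  0.6 -3.5]
```

Tracking is exact. Continuing the tilt to 40°.

>>> {"fn": "play_rows", "kwargs": {
  "rows": [
    {"tx": 0.0109,"ty": -0.0012,"tz": -0.0025,"ax": 0.0046,"ay": 0.0434,"az": 0,"fingers": 1},
    {"tx": 0.0109,"ty": -0.0012,"tz": -0.0025,"ax": 0.0046,"ay": 0.0434,"az": 0,"fingers": 1},
    {"tx": 0.0109,"ty": -0.0012,"tz": -0.0025,"ax": 0.0046,"ay": 0.0434,"az": 0,"fingers": 1},
    {"tx": 0.0109,"ty": -0.0012,"tz": -0.0025,"ax": 0.0046,"ay": 0.0434,"az": 0,"fingers": 1},
    {"tx": 0,"ty": 0,"tz": 0,"ax": 0,"ay": 0,"az": 0,"fingers": 1},
    {"tx": 0,"ty": 0,"tz": 0,"ax": 0,"ay": 0,"az": 0,"fingers": 1},
    {"tx": 0,"ty": 0,"tz": 0,"ax": 0,"ay": 0,"az": 0,"fingers": 1}
  ]
}}

```text
time: 27.3
tool_pos: [0.3767, 0.3403, 0.3607]
orientation: [-2.128, -1.916, 0.339]
contact_force: [-0.4, -0.1, -2.9]
grip_width: 0.0194
```

>>> {"fn": "play_rows", "kwargs": {
  "rows": [
    {"tx": 0.0108,"ty": -0.0012,"tz": -0.0035,"ax": 0.0046,"ay": 0.0434,"az": 0,"fingers": 1},
    {"tx": 0.0108,"ty": -0.0012,"tz": -0.0035,"ax": 0.0046,"ay": 0.0434,"az": 0,"fingers": 1},
    {"tx": 0.0108,"ty": -0.0012,"tz": -0.0035,"ax": 0.0046,"ay": 0.0434,"az": 0,"fingers": 1},
    {"tx": 0.0108,"ty": -0.0012,"tz": -0.0035,"ax": 0.0046,"ay": 0.0434,"az": 0,"fingers": 1},
    {"tx": 0.0103,"ty": -0.0011,"tz": -0.0038,"ax": 0.0046,"ay": 0.0434,"az": 0,"fingers": 1},
    {"tx": 0.0103,"ty": -0.0011,"tz": -0.0038,"ax": 0.0046,"ay": 0.0434,"az": 0,"fingers": 1},
    {"tx": 0.0103,"ty": -0.0011,"tz": -0.0038,"ax": 0.0046,"ay": 0.0434,"az": 0,"fingers": 1},
    {"tx": 0.0103,"ty": -0.0011,"tz": -0.0038,"ax": 0.0046,"ay": 0.0434,"az": 0,"fingers": 1},
    {"tx": 0,"ty": 0,"tz": 0,"ax": 0,"ay": 0,"az": 0,"fingers": 1},
    {"tx": 0,"ty": 0,"tz": 0,"ax": 0,"ay": 0,"az": 0,"fingers": 1}
  ]
}}

```text
time: 28.3
tool_pos: [0.4619, 0.3308, 0.3311]
orientation: [-1.898, -1.708, 0.623]
contact_force: [0.2, 0.6, -2.2]
grip_width: 0.0199
```

```bash
python3 pose.py; python3 -c "
from h import *
a=grab('top','t12.png');b=grab('side','s12.png')"
```

```text
tcp [0.4619 0.3308 0.3311] yaw -0.106 pitchup deg -40.0 roll -0.001
lip world [0.3547 0.3419 0.1017] lip box [-0.1178 -0.0015]
joints [-0.05  0.69 -0.82  1.68 -0.07  1.39 -0.93] [ 0.2  0.6 -2.2]
```

Now raise, level out and move the scoop over the mat, then check the well.

>>> {"fn": "play_rows", "kwargs": {
  "rows": [
    {"tx": 0,"ty": 0,"tz": 0.025,"ax": 0,"ay": 0,"az": 0,"fingers": 1},
    {"tx": 0,"ty": 0,"tz": 0.03,"ax": 0,"ay": 0,"az": 0,"fingers": 1},
    {"tx": 0,"ty": 0,"tz": 0.03,"ax": 0,"ay": 0,"az": 0,"fingers": 1},
    {"tx": 0,"ty": 0,"tz": 0,"ax": -0.0123,"ay": -0.1157,"az": 0,"fingers": 1},
    {"tx": 0,"ty": 0,"tz": 0,"ax": -0.0123,"ay": -0.1157,"az": 0,"fingers": 1},
    {"tx": 0,"ty": 0,"tz": 0,"ax": -0.0123,"ay": -0.1157,"az": 0,"fingers": 1},
    {"tx": 0,"ty": 0,"tz": 0,"ax": -0.0123,"ay": -0.1157,"az": 0,"fingers": 1},
    {"tx": 0,"ty": 0,"tz": 0,"ax": -0.0123,"ay": -0.1157,"az": 0,"fingers": 1},
    {"tx": 0,"ty": 0,"tz": 0,"ax": -0.0123,"ay": -0.1157,"az": 0,"fingers": 1},
    {"tx": 0,"ty": -0.01,"tz": 0,"ax": 0,"ay": 0,"az": 0,"fingers": 1}
  ]
}}

```text
time: 29.4
tool_pos: [0.4589, 0.3227, 0.4177]
orientation: [2.328, 2.106, 0.002]
contact_force: [-0.7, 0.4, -2.4]
grip_width: 0.0199
```

>>> {"fn": "play_rows", "kwargs": {
  "rows": [
    {"tx": -0.001,"ty": -0.032,"tz": 0,"ax": 0,"ay": 0,"az": 0.0166,"fingers": 1},
    {"tx": -0.001,"ty": -0.032,"tz": 0,"ax": 0,"ay": 0,"az": 0.0166,"fingers": 1},
    {"tx": -0.001,"ty": -0.032,"tz": 0,"ax": 0,"ay": 0,"az": 0.0166,"fingers": 1},
    {"tx": -0.001,"ty": -0.032,"tz": 0,"ax": 0,"ay": 0,"az": 0.0166,"fingers": 1},
    {"tx": -0.001,"ty": -0.032,"tz": 0,"ax": 0,"ay": 0,"az": 0.0166,"fingers": 1},
    {"tx": -0.001,"ty": -0.032,"tz": 0,"ax": 0,"ay": 0,"az": 0.0166,"fingers": 1},
    {"tx": -0.001,"ty": -0.032,"tz": 0,"ax": 0,"ay": 0,"az": 0.0166,"fingers": 1},
    {"tx": -0.001,"ty": -0.032,"tz": 0,"ax": 0,"ay": 0,"az": 0.0166,"fingers": 1},
    {"tx": -0.001,"ty": -0.032,"tz": 0,"ax": 0,"ay": 0,"az": 0.0166,"fingers": 1},
    {"tx": -0.001,"ty": -0.031,"tz": 0,"ax": 0,"ay": 0,"az": 0.0166,"fingers": 1}
  ]
}}

```text
time: 30.4
tool_pos: [0.4507, 0.0004, 0.4165]
orientation: [-2.152, -2.286, 0.003]
contact_force: [0.9, 0.2, -3.3]
grip_width: 0.0197
```

```bash
python3 pose.py
python3 - <<'E'
from h import *
a=grab('top','t13.png');b=grab('side','s13.png')
s=np.zeros((600,800,3),np.uint8)
x=cv2.resize(a[215:280,65:145],None,fx=5,fy=5,interpolation=cv2.INTER_CUBIC);s[:x.shape[0],:x.shape[1]]=x
x=cv2.resize(b[100:225,165:300],None,fx=2.9,fy=2.9,interpolation=cv2.INTER_CUBIC);s[:x.shape[0],405:405+x.shape[1]]=x
cv2.imwrite('pics/v13.png',s[:400,:,::-1])
E
```

```text
tcp [4.507e-01 4.000e-04 4.165e-01] yaw 0.06 pitchup deg -0.2 roll 0.0
lip world [0.5148 0.0043 0.1713] lip box [ 0.0771 -0.3203]
joints [ 0.48  0.15 -0.67  2.02  0.11  1.02 -0.18] [ 0.9  0.2 -3.3]
```

View pics/v13.png

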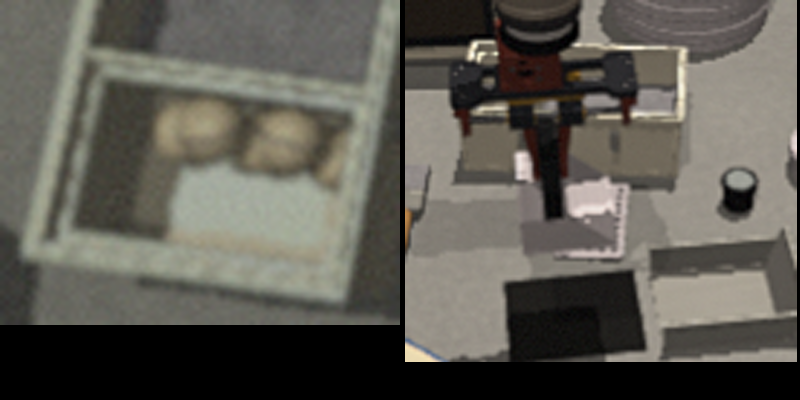

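The well holds balls along its +x side, and the tray and the visible pan are empty. I'll set the scoop on the mat, then count the balls.

>>> {"fn": "play_rows", "kwargs": {
  "rows": [
    {"tx": -0.001,"ty": 0.001,"tz": -0.04,"ax": 0,"ay": 0,"az": 0,"fingers": 1},
    {"tx": 0,"ty": 0,"tz": -0.04,"ax": 0,"ay": 0,"az": 0,"fingers": 1},
    {"tx": 0,"ty": 0,"tz": -0.04,"ax": 0,"ay": 0,"az": 0,"fingers": 1},
    {"tx": 0,"ty": 0,"tz": -0.025,"ax": 0,"ay": 0,"az": 0,"fingers": 1},
    {"tx": 0,"ty": 0,"tz": -0.015,"ax": 0,"ay": 0,"az": 0,"fingers": 1},
    {"tx": 0,"ty": 0,"tz": -0.006,"ax": 0,"ay": 0,"az": 0,"fingers": 1},
    {"tx": 0,"ty": 0,"tz": -0.001,"ax": 0,"ay": 0,"az": 0,"fingers": 1},
    {"tx": 0,"ty": 0,"tz": 0,"ax": 0,"ay": 0,"az": 0,"fingers": 1}
  ]
}}

```text
time: 31.3
tool_pos: [0.451, 0.0031, 0.2501]
orientation: [2.153, 2.286, -0.001]
contact_force: [-0.1, -0.0, -3.4]
grip_width: 0.0195
```

>>> {"fn": "play_rows", "kwargs": {
  "rows": [
    {"tx": 0,"ty": 0,"tz": 0,"ax": 0,"ay": 0,"az": 0,"fingers": 0.3},
    {"tx": 0,"ty": 0,"tz": 0,"ax": 0,"ay": 0,"az": 0,"fingers": 0.3},
    {"tx": 0,"ty": 0,"tz": 0,"ax": 0,"ay": 0,"az": 0,"fingers": 0.3},
    {"tx": 0,"ty": 0,"tz": 0,"ax": 0,"ay": 0,"az": 0,"fingers": 0.3},
    {"tx": 0,"ty": 0,"tz": 0,"ax": 0,"ay": 0,"az": 0,"fingers": 0.3},
    {"tx": 0,"ty": 0,"tz": 0,"ax": 0,"ay": 0,"az": 0,"fingers": 0.3},
    {"tx": 0,"ty": 0,"tz": 0.03,"ax": 0,"ay": 0,"az": 0,"fingers": 0.3},
    {"tx": 0,"ty": 0,"tz": 0.04,"ax": 0,"ay": 0,"az": 0,"fingers": 0.3},
    {"tx": 0,"ty": -0.02,"tz": 0.04,"ax": 0,"ay": 0,"az": 0,"fingers": 0.3},
    {"tx": 0,"ty": 0,"tz": 0.02,"ax": 0,"ay": 0,"az": 0,"fingers": 0.3}
  ]
}}

```text
time: 32.3
tool_pos: [0.4512, -0.0186, 0.3823]
orientation: [2.153, 2.282, 0.0]
contact_force: [-1.0, 0.8, -0.6]
grip_width: 0.0615
```

Run:
```python
from h import *
A=np.mean([grab('top').astype(float) for _ in range(6)],0);b=grab('side','s14.png')
cv2.imwrite('pics/t14.png',A[:,:,::-1].astype(np.uint8))
s=np.zeros((600,800,3),np.uint8)
x=np.clip(cv2.resize(A[218:275,75:140],None,fx=7,fy=7,interpolation=cv2.INTER_CUBIC)*1.2,0,255);s[:x.shape[0],:x.shape[1]]=x
x=cv2.resize(b[140:240,190:290],None,fx=3.3,fy=3.3,interpolation=cv2.INTER_CUBIC);s[:x.shape[0],460:460+x.shape[1]]=x
cv2.imwrite('pics/v14.png',s[:420,:,::-1])
```

```text
(no output)
```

View pics/v14.png

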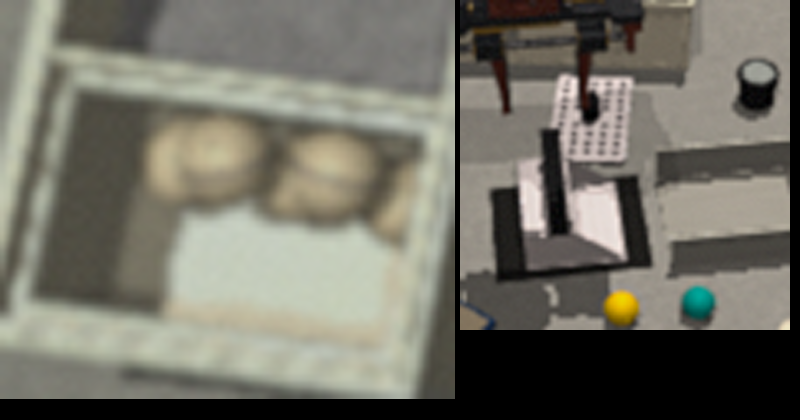

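I count five balls in the well, three on the floor and two nestled on them near z 0.05, so all are below the ledge. The scoop is upright in the middle of the mat, and the cover's knob is where I left it. Fetching the cover.

>>> {"fn": "play_rows", "kwargs": {
  "rows": [
    {"tx": 0.0049,"ty": 0.0222,"tz": 0,"ax": 0,"ay": 0,"az": -0.0208,"fingers": 0.3},
    {"tx": 0.0049,"ty": 0.0222,"tz": 0,"ax": 0,"ay": 0,"az": -0.0208,"fingers": 0.3},
    {"tx": 0.0049,"ty": 0.0222,"tz": 0,"ax": 0,"ay": 0,"az": -0.0208,"fingers": 0.3},
    {"tx": 0.0049,"ty": 0.0222,"tz": 0,"ax": 0,"ay": 0,"az": -0.0208,"fingers": 0.3},
    {"tx": 0.0049,"ty": 0.0222,"tz": 0,"ax": 0,"ay": 0,"az": -0.0208,"fingers": 0.3},
    {"tx": 0.0049,"ty": 0.0222,"tz": 0,"ax": 0,"ay": 0,"az": -0.0208,"fingers": 0.3},
    {"tx": 0.0049,"ty": 0.0222,"tz": 0,"ax": 0,"ay": 0,"az": -0.0208,"fingers": 0.3},
    {"tx": 0.0049,"ty": 0.0222,"tz": 0,"ax": 0,"ay": 0,"az": -0.0208,"fingers": 0.3},
    {"tx": 0,"ty": 0,"tz": -0.04,"ax": 0,"ay": 0,"az": 0,"fingers": 0.3},
    {"tx": 0,"ty": 0,"tz": -0.04,"ax": 0,"ay": 0,"az": 0,"fingers": 0.3}
  ]
}}

```text
time: 33.65
tool_pos: [0.4899, 0.1618, 0.2982]
orientation: [2.333, 2.102, 0.0]
contact_force: [0.6, -0.3, -0.8]
grip_width: 0.0614
```

>>> {"fn": "play_rows", "kwargs": {
  "rows": [
    {"tx": 0,"ty": 0,"tz": -0.04,"ax": 0,"ay": 0,"az": 0,"fingers": 0.3},
    {"tx": 0,"ty": 0,"tz": -0.04,"ax": 0,"ay": 0,"az": 0,"fingers": 0.3},
    {"tx": 0,"ty": 0,"tz": -0.015,"ax": 0,"ay": 0,"az": 0,"fingers": 0.3},
    {"tx": 0,"ty": 0,"tz": -0.008,"ax": 0,"ay": 0,"az": 0,"fingers": 0.3},
    {"tx": 0,"ty": 0,"tz": 0,"ax": 0,"ay": 0,"az": 0,"fingers": 0.3},
    {"tx": 0,"ty": 0,"tz": 0,"ax": 0,"ay": 0,"az": 0,"fingers": 0.3}
  ]
}}

```text
time: 34.25
tool_pos: [0.4905, 0.1609, 0.1977]
orientation: [2.335, 2.099, 0.001]
contact_force: [-0.4, -0.6, -0.1]
grip_width: 0.0616
```

>>> {"fn": "play_rows", "kwargs": {
  "rows": [
    {"tx": 0,"ty": -0.002,"tz": 0,"ax": 0,"ay": 0,"az": 0,"fingers": 1},
    {"tx": 0,"ty": 0,"tz": 0,"ax": 0,"ay": 0,"az": 0,"fingers": 1},
    {"tx": 0,"ty": 0,"tz": 0,"ax": 0,"ay": 0,"az": 0,"fingers": 1},
    {"tx": 0,"ty": 0,"tz": 0,"ax": 0,"ay": 0,"az": 0,"fingers": 1},
    {"tx": 0,"ty": 0,"tz": 0,"ax": 0,"ay": 0,"az": 0,"fingers": 1},
    {"tx": 0,"ty": 0,"tz": 0,"ax": 0,"ay": 0,"az": 0,"fingers": 1},
    {"tx": 0,"ty": 0,"tz": 0,"ax": 0,"ay": 0,"az": 0,"fingers": 1},
    {"tx": 0,"ty": 0,"tz": 0,"ax": 0,"ay": 0,"az": 0,"fingers": 1},
    {"tx": 0,"ty": 0,"tz": 0,"ax": 0,"ay": 0,"az": 0,"fingers": 1},
    {"tx": 0,"ty": 0,"tz": 0,"ax": 0,"ay": 0,"az": 0,"fingers": 1}
  ],
  "force": 40
}}

```text
time: 35.25
tool_pos: [0.49, 0.1585, 0.1966]
orientation: [2.335, 2.1, -0.002]
contact_force: [-0.5, -0.4, 5.5]
grip_width: 0.0229
```

>>> {"fn": "play_rows", "kwargs": {
  "rows": [
    {"tx": 0,"ty": 0,"tz": 0.01,"ax": 0,"ay": 0,"az": 0,"fingers": 1},
    {"tx": 0,"ty": 0,"tz": 0.03,"ax": 0,"ay": 0,"az": 0,"fingers": 1},
    {"tx": 0,"ty": 0,"tz": 0.04,"ax": 0,"ay": 0,"az": 0,"fingers": 1},
    {"tx": 0,"ty": 0,"tz": 0.04,"ax": 0,"ay": 0,"az": 0,"fingers": 1},
    {"tx": 0,"ty": 0,"tz": 0.03,"ax": 0,"ay": 0,"az": 0,"fingers": 1},
    {"tx": 0,"ty": 0,"tz": 0.01,"ax": 0,"ay": 0,"az": 0,"fingers": 1},
    {"tx": 0,"ty": 0,"tz": 0,"ax": 0,"ay": 0,"az": 0,"fingers": 1}
  ]
}}

```text
time: 35.95
tool_pos: [0.49, 0.1585, 0.3574]
orientation: [2.335, 2.099, 0.001]
contact_force: [-0.3, -0.2, -2.7]
grip_width: 0.0227
```

>>> {"fn": "play_rows", "kwargs": {
  "rows": [
    {"tx": -0.014,"ty": 0.0228,"tz": 0,"ax": 0,"ay": 0,"az": 0,"fingers": 1},
    {"tx": -0.014,"ty": 0.0228,"tz": 0,"ax": 0,"ay": 0,"az": 0,"fingers": 1},
    {"tx": -0.014,"ty": 0.0228,"tz": 0,"ax": 0,"ay": 0,"az": 0,"fingers": 1},
    {"tx": -0.014,"ty": 0.0228,"tz": 0,"ax": 0,"ay": 0,"az": 0,"fingers": 1},
    {"tx": -0.014,"ty": 0.0228,"tz": 0,"ax": 0,"ay": 0,"az": 0,"fingers": 1},
    {"tx": -0.014,"ty": 0.0228,"tz": 0,"ax": 0,"ay": 0,"az": 0,"fingers": 1},
    {"tx": -0.014,"ty": 0.0228,"tz": 0,"ax": 0,"ay": 0,"az": 0,"fingers": 1},
    {"tx": -0.0141,"ty": 0.0228,"tz": 0,"ax": 0,"ay": 0,"az": 0,"fingers": 1},
    {"tx": 0,"ty": 0,"tz": 0,"ax": 0,"ay": 0,"az": 0,"fingers": 1},
    {"tx": 0,"ty": 0,"tz": 0,"ax": 0,"ay": 0,"az": 0,"fingers": 1}
  ]
}}

```text
time: 36.95
tool_pos: [0.3772, 0.3406, 0.3546]
orientation: [2.334, 2.102, -0.007]
contact_force: [0.1, -0.4, -2.1]
grip_width: 0.0232
```

```bash
python3 pose.py
```

```text
tcp [0.3772 0.3406 0.3546] yaw -0.104 pitchup deg -0.1 roll -0.004
lip world [0.4411 0.3329 0.1094] lip box [-0.0309 -0.0013]
joints [-0.21  0.36 -0.78  1.96  0.31  0.95 -1.25] [ 0.1 -0.4 -2.1]
```

>>> {"fn": "play_rows", "kwargs": {
  "rows": [
    {"tx": 0.0008,"ty": 0.0002,"tz": -0.02,"ax": 0,"ay": 0,"az": 0,"fingers": 1},
    {"tx": 0,"ty": 0,"tz": -0.02,"ax": 0,"ay": 0,"az": 0,"fingers": 1},
    {"tx": 0,"ty": 0,"tz": -0.01,"ax": 0,"ay": 0,"az": 0,"fingers": 1},
    {"tx": 0,"ty": 0,"tz": 0,"ax": 0,"ay": 0,"az": 0,"fingers": 1},
    {"tx": 0,"ty": 0,"tz": -0.004,"ax": 0,"ay": 0,"az": 0,"fingers": 1},
    {"tx": 0,"ty": 0,"tz": -0.004,"ax": 0,"ay": 0,"az": 0,"fingers": 1},
    {"tx": 0,"ty": 0,"tz": 0,"ax": 0,"ay": 0,"az": 0,"fingers": 1}
  ]
}}

```text
time: 37.65
tool_pos: [0.3787, 0.341, 0.2985]
orientation: [2.335, 2.1, -0.002]
contact_force: [-0.2, 0.4, -1.4]
grip_width: 0.0231
```

>>> {"fn": "play_rows", "kwargs": {
  "rows": [
    {"tx": 0,"ty": 0,"tz": -0.004,"ax": 0,"ay": 0,"az": 0,"fingers": 1},
    {"tx": 0,"ty": 0,"tz": -0.004,"ax": 0,"ay": 0,"az": 0,"fingers": 1},
    {"tx": 0,"ty": 0,"tz": 0,"ax": 0,"ay": 0,"az": 0,"fingers": 1},
    {"tx": 0,"ty": 0,"tz": 0,"ax": 0,"ay": 0,"az": 0,"fingers": 1}
  ]
}}

```text
time: 38.05
tool_pos: [0.3785, 0.3411, 0.2904]
orientation: [2.335, 2.1, -0.002]
contact_force: [0.3, 0.5, -1.7]
grip_width: 0.0228
```

>>> {"fn": "play_rows", "kwargs": {
  "rows": [
    {"tx": -0.0005,"ty": 0,"tz": -0.002,"ax": 0,"ay": 0,"az": 0,"fingers": 1},
    {"tx": 0,"ty": 0,"tz": -0.001,"ax": 0,"ay": 0,"az": 0,"fingers": 1},
    {"tx": 0,"ty": 0,"tz": 0,"ax": 0,"ay": 0,"az": 0,"fingers": 1},
    {"tx": 0,"ty": 0,"tz": 0,"ax": 0,"ay": 0,"az": 0,"fingers": 1}
  ]
}}

```text
time: 38.45
tool_pos: [0.378, 0.3412, 0.2876]
orientation: [2.335, 2.1, -0.002]
contact_force: [-1.5, -1.4, 2.2]
grip_width: 0.0233
```

>>> {"fn": "play_rows", "kwargs": {
  "rows": [
    {"tx": 0,"ty": 0,"tz": 0,"ax": 0,"ay": 0,"az": 0,"fingers": 0.3},
    {"tx": 0,"ty": 0,"tz": 0,"ax": 0,"ay": 0,"az": 0,"fingers": 0.3},
    {"tx": 0,"ty": 0,"tz": 0,"ax": 0,"ay": 0,"az": 0,"fingers": 0.3},
    {"tx": 0,"ty": 0,"tz": 0,"ax": 0,"ay": 0,"az": 0,"fingers": 0.3},
    {"tx": 0,"ty": 0,"tz": 0,"ax": 0,"ay": 0,"az": 0,"fingers": 0.3},
    {"tx": 0,"ty": 0,"tz": 0,"ax": 0,"ay": 0,"az": 0,"fingers": 0.3},
    {"tx": 0,"ty": 0,"tz": 0.03,"ax": 0,"ay": 0,"az": 0,"fingers": 0},
    {"tx": 0,"ty": 0,"tz": 0.04,"ax": 0,"ay": 0,"az": 0,"fingers": 0},
    {"tx": 0,"ty": 0,"tz": 0.04,"ax": 0,"ay": 0,"az": 0,"fingers": 0},
    {"tx": 0.03,"ty": 0,"tz": 0.02,"ax": 0,"ay": 0,"az": 0,"fingers": 0}
  ]
}}

```text
time: 39.45
tool_pos: [0.4053, 0.3429, 0.4212]
orientation: [2.329, 2.106, 0.003]
contact_force: [0.8, 1.3, -0.0]
grip_width: 0.087
```

The cover went down without snagging to its original height (0.2876 against 0.2871). Now the near roll at (0.403, -0.326), turning the jaws to lie along the box's y.

>>> {"fn": "play_rows", "kwargs": {
  "rows": [
    {"tx": 0.0135,"ty": -0.0335,"tz": 0,"ax": 0,"ay": 0,"az": 0.131,"fingers": 0},
    {"tx": 0.0135,"ty": -0.0335,"tz": 0,"ax": 0,"ay": 0,"az": 0.131,"fingers": 0},
    {"tx": 0.0135,"ty": -0.0335,"tz": 0,"ax": 0,"ay": 0,"az": 0.131,"fingers": 0},
    {"tx": 0.0135,"ty": -0.0335,"tz": 0,"ax": 0,"ay": 0,"az": 0.131,"fingers": 0},
    {"tx": 0.0135,"ty": -0.0335,"tz": 0,"ax": 0,"ay": 0,"az": 0.131,"fingers": 0},
    {"tx": 0.0135,"ty": -0.0335,"tz": 0,"ax": 0,"ay": 0,"az": 0.131,"fingers": 0},
    {"tx": 0.0135,"ty": -0.0335,"tz": 0,"ax": 0,"ay": 0,"az": 0.131,"fingers": 0},
    {"tx": 0.0135,"ty": -0.0335,"tz": 0,"ax": 0,"ay": 0,"az": 0.131,"fingers": 0},
    {"tx": 0.0135,"ty": -0.0335,"tz": 0,"ax": 0,"ay": 0,"az": 0.131,"fingers": 0},
    {"tx": 0.0135,"ty": -0.0335,"tz": 0,"ax": 0,"ay": 0,"az": 0.131,"fingers": 0}
  ]
}}

```text
time: 40.45
tool_pos: [0.5434, 0.0046, 0.4175]
orientation: [0.565, 3.089, -0.001]
contact_force: [0.9, 0.4, 0.4]
grip_width: 0.0877
```

>>> {"fn": "play_rows", "kwargs": {
  "rows": [
    {"tx": -0.0137,"ty": -0.0334,"tz": 0,"ax": 0,"ay": 0,"az": 0.131,"fingers": 0},
    {"tx": -0.0137,"ty": -0.0334,"tz": 0,"ax": 0,"ay": 0,"az": 0.131,"fingers": 0},
    {"tx": -0.0137,"ty": -0.0334,"tz": 0,"ax": 0,"ay": 0,"az": 0,"fingers": 0},
    {"tx": -0.0137,"ty": -0.0334,"tz": 0,"ax": 0,"ay": 0,"az": 0,"fingers": 0},
    {"tx": -0.0137,"ty": -0.0334,"tz": 0,"ax": 0,"ay": 0,"az": 0,"fingers": 0},
    {"tx": -0.0137,"ty": -0.0334,"tz": 0,"ax": 0,"ay": 0,"az": 0,"fingers": 0},
    {"tx": -0.0137,"ty": -0.0334,"tz": 0,"ax": 0,"ay": 0,"az": 0,"fingers": 0},
    {"tx": -0.0137,"ty": -0.0334,"tz": 0,"ax": 0,"ay": 0,"az": 0,"fingers": 0},
    {"tx": -0.0137,"ty": -0.0334,"tz": 0,"ax": 0,"ay": 0,"az": 0,"fingers": 0},
    {"tx": -0.0137,"ty": -0.0334,"tz": 0,"ax": 0,"ay": 0,"az": 0,"fingers": 0}
  ]
}}

```text
time: 41.45
tool_pos: [0.4052, -0.3292, 0.4176]
orientation: [0.165, 3.136, -0.001]
contact_force: [0.4, -0.1, -0.3]
grip_width: 0.0875
```

```bash
python3 pose.py
```

```text
tcp [ 0.4052 -0.3292  0.4176] yaw 1.466 pitchup deg -0.0 roll -0.002
lip world [ 0.4125 -0.2647  0.1725] lip box [ 0.0038 -0.5986]
joints [ 1.3   0.33 -0.89  1.86  0.29  1.09  1.76] [ 0.4 -0.1 -0.3]
```

>>> {"fn": "play_rows", "kwargs": {
  "rows": [
    {"tx": -0.002,"ty": 0.003,"tz": -0.04,"ax": 0,"ay": 0,"az": 0,"fingers": 0},
    {"tx": 0,"ty": 0,"tz": -0.04,"ax": 0,"ay": 0,"az": 0,"fingers": 0},
    {"tx": 0,"ty": 0,"tz": -0.04,"ax": 0,"ay": 0,"az": 0,"fingers": 0},
    {"tx": 0,"ty": 0,"tz": -0.03,"ax": 0,"ay": 0,"az": 0,"fingers": 0},
    {"tx": 0,"ty": 0,"tz": -0.015,"ax": 0,"ay": 0,"az": 0,"fingers": 0},
    {"tx": 0,"ty": 0,"tz": -0.01,"ax": 0,"ay": 0,"az": 0,"fingers": 0},
    {"tx": 0,"ty": 0,"tz": -0.01,"ax": 0,"ay": 0,"az": 0,"fingers": 0},
    {"tx": 0,"ty": 0,"tz": 0,"ax": 0,"ay": 0,"az": 0,"fingers": 0}
  ]
}}

```text
time: 42.25
tool_pos: [0.4042, -0.325, 0.2323]
orientation: [0.165, 3.136, -0.0]
contact_force: [-0.1, -0.4, 0.7]
grip_width: 0.0877
```

>>> {"fn": "play_rows", "kwargs": {
  "rows": [
    {"tx": 0,"ty": 0,"tz": -0.01,"ax": 0,"ay": 0,"az": 0,"fingers": 0},
    {"tx": 0,"ty": 0,"tz": -0.009,"ax": 0,"ay": 0,"az": 0,"fingers": 0},
    {"tx": 0,"ty": 0,"tz": 0,"ax": 0,"ay": 0,"az": 0,"fingers": 1},
    {"tx": 0,"ty": 0,"tz": 0,"ax": 0,"ay": 0,"az": 0,"fingers": 1},
    {"tx": 0,"ty": 0,"tz": 0,"ax": 0,"ay": 0,"az": 0,"fingers": 1},
    {"tx": 0,"ty": 0,"tz": 0,"ax": 0,"ay": 0,"az": 0,"fingers": 1},
    {"tx": 0,"ty": 0,"tz": 0,"ax": 0,"ay": 0,"az": 0,"fingers": 1},
    {"tx": 0,"ty": 0,"tz": 0,"ax": 0,"ay": 0,"az": 0,"fingers": 1}
  ],
  "force": 35
}}

```text
time: 43.05
tool_pos: [0.4041, -0.326, 0.2138]
orientation: [0.166, 3.135, -0.003]
contact_force: [1.3, -4.9, -1.3]
grip_width: 0.0651
```

>>> {"fn": "play_rows", "kwargs": {
  "rows": [
    {"tx": 0,"ty": 0,"tz": 0.01,"ax": 0,"ay": 0,"az": 0,"fingers": 1},
    {"tx": 0,"ty": 0,"tz": 0.015,"ax": 0,"ay": 0,"az": 0,"fingers": 1},
    {"tx": 0,"ty": 0,"tz": 0.02,"ax": 0,"ay": 0,"az": 0,"fingers": 1},
    {"tx": 0,"ty": 0,"tz": 0.02,"ax": 0,"ay": 0,"az": 0,"fingers": 1},
    {"tx": 0,"ty": 0,"tz": 0.03,"ax": 0,"ay": 0,"az": 0,"fingers": 1},
    {"tx": 0,"ty": 0,"tz": 0.03,"ax": 0,"ay": 0,"az": 0,"fingers": 1},
    {"tx": 0,"ty": 0,"tz": 0.03,"ax": 0,"ay": 0,"az": 0,"fingers": 1},
    {"tx": 0,"ty": 0,"tz": 0.02,"ax": 0,"ay": 0,"az": 0,"fingers": 1}
  ]
}}

```text
time: 43.85
tool_pos: [0.4043, -0.324, 0.3903]
orientation: [0.163, 3.135, -0.001]
contact_force: [-0.1, -0.9, -2.6]
grip_width: 0.0651
```

>>> {"fn": "play_rows", "kwargs": {
  "rows": [
    {"tx": 0.016,"ty": 0.0323,"tz": 0,"ax": 0,"ay": 0,"az": 0,"fingers": 1},
    {"tx": 0.016,"ty": 0.0323,"tz": 0,"ax": 0,"ay": 0,"az": 0,"fingers": 1},
    {"tx": 0.016,"ty": 0.0323,"tz": 0,"ax": 0,"ay": 0,"az": 0,"fingers": 1},
    {"tx": 0.016,"ty": 0.0323,"tz": 0,"ax": 0,"ay": 0,"az": 0,"fingers": 1},
    {"tx": 0.016,"ty": 0.0323,"tz": 0,"ax": 0,"ay": 0,"az": 0,"fingers": 1},
    {"tx": 0.016,"ty": 0.0323,"tz": 0,"ax": 0,"ay": 0,"az": 0,"fingers": 1},
    {"tx": 0.016,"ty": 0.0323,"tz": 0,"ax": 0,"ay": 0,"az": 0,"fingers": 1},
    {"tx": 0.016,"ty": 0.0323,"tz": 0,"ax": 0,"ay": 0,"az": 0,"fingers": 1},
    {"tx": 0.016,"ty": 0.0323,"tz": 0,"ax": 0,"ay": 0,"az": 0,"fingers": 1},
    {"tx": 0.016,"ty": 0.0323,"tz": 0,"ax": 0,"ay": 0,"az": 0,"fingers": 1}
  ]
}}

```text
time: 44.85
tool_pos: [0.564, 0.0, 0.3881]
orientation: [0.164, 3.137, 0.0]
contact_force: [0.3, -0.5, -1.3]
grip_width: 0.0649
```

>>> {"fn": "play_rows", "kwargs": {
  "rows": [
    {"tx": 0.0003,"ty": 0.0324,"tz": 0,"ax": 0,"ay": 0,"az": 0,"fingers": 1},
    {"tx": 0.0003,"ty": 0.0324,"tz": 0,"ax": 0,"ay": 0,"az": 0,"fingers": 1},
    {"tx": 0.0003,"ty": 0.0324,"tz": 0,"ax": 0,"ay": 0,"az": 0,"fingers": 1},
    {"tx": 0.0003,"ty": 0.0324,"tz": 0,"ax": 0,"ay": 0,"az": 0,"fingers": 1},
    {"tx": 0.0003,"ty": 0.0324,"tz": 0,"ax": 0,"ay": 0,"az": 0,"fingers": 1},
    {"tx": 0.0003,"ty": 0.0324,"tz": 0,"ax": 0,"ay": 0,"az": 0,"fingers": 1},
    {"tx": 0.0003,"ty": 0.0324,"tz": 0,"ax": 0,"ay": 0,"az": 0,"fingers": 1},
    {"tx": 0.0003,"ty": 0.0324,"tz": 0,"ax": 0,"ay": 0,"az": 0,"fingers": 1},
    {"tx": 0.0003,"ty": 0.0324,"tz": 0,"ax": 0,"ay": 0,"az": 0,"fingers": 1},
    {"tx": 0.0003,"ty": 0.0324,"tz": 0,"ax": 0,"ay": 0,"az": 0,"fingers": 1}
  ]
}}

```text
time: 45.85
tool_pos: [0.5662, 0.3236, 0.388]
orientation: [0.164, 3.137, -0.001]
contact_force: [0.7, -0.8, -0.8]
grip_width: 0.065
```

>>> {"fn": "play_rows", "kwargs": {
  "rows": [
    {"tx": 0,"ty": -0.002,"tz": -0.04,"ax": 0,"ay": 0,"az": 0,"fingers": 1},
    {"tx": 0,"ty": 0,"tz": -0.04,"ax": 0,"ay": 0,"az": 0,"fingers": 1},
    {"tx": 0,"ty": 0,"tz": -0.04,"ax": 0,"ay": 0,"az": 0,"fingers": 1},
    {"tx": 0,"ty": 0,"tz": -0.02,"ax": 0,"ay": 0,"az": 0,"fingers": 1},
    {"tx": 0,"ty": 0,"tz": -0.01,"ax": 0,"ay": 0,"az": 0,"fingers": 1},
    {"tx": 0,"ty": 0,"tz": -0.004,"ax": 0,"ay": 0,"az": 0,"fingers": 1},
    {"tx": 0,"ty": 0,"tz": 0,"ax": 0,"ay": 0,"az": 0,"fingers": 1},
    {"tx": 0,"ty": 0,"tz": 0,"ax": 0,"ay": 0,"az": 0,"fingers": 1}
  ]
}}

```text
time: 46.65
tool_pos: [0.5676, 0.3207, 0.2362]
orientation: [0.165, 3.133, 0.002]
contact_force: [0.5, 0.0, -1.2]
grip_width: 0.0648
```

>>> {"fn": "play_rows", "kwargs": {
  "rows": [
    {"tx": 0,"ty": 0,"tz": -0.002,"ax": 0,"ay": 0,"az": 0,"fingers": 1},
    {"tx": 0,"ty": 0,"tz": 0,"ax": 0,"ay": 0,"az": 0,"fingers": 1},
    {"tx": 0,"ty": 0,"tz": 0,"ax": 0,"ay": 0,"az": 0,"fingers": 0},
    {"tx": 0,"ty": 0,"tz": 0,"ax": 0,"ay": 0,"az": 0,"fingers": 0},
    {"tx": 0,"ty": 0,"tz": 0,"ax": 0,"ay": 0,"az": 0,"fingers": 0},
    {"tx": 0,"ty": 0,"tz": 0,"ax": 0,"ay": 0,"az": 0,"fingers": 0},
    {"tx": 0,"ty": 0,"tz": 0.02,"ax": 0,"ay": 0,"az": 0,"fingers": 0},
    {"tx": 0,"ty": 0,"tz": 0.04,"ax": 0,"ay": 0,"az": 0,"fingers": 0},
    {"tx": 0,"ty": 0,"tz": 0.05,"ax": 0,"ay": 0,"az": 0,"fingers": 0},
    {"tx": 0,"ty": 0,"tz": 0.04,"ax": 0,"ay": 0,"az": 0,"fingers": 0}
  ]
}}

```text
time: 47.65
tool_pos: [0.5668, 0.3206, 0.3867]
orientation: [0.163, 3.134, 0.003]
contact_force: [1.0, 0.5, -0.2]
grip_width: 0.0879
```

>>> {"fn": "play_rows", "kwargs": {
  "rows": [
    {"tx": -0.001,"ty": -0.033,"tz": 0,"ax": 0,"ay": 0,"az": 0,"fingers": 0},
    {"tx": -0.001,"ty": -0.033,"tz": 0,"ax": 0,"ay": 0,"az": 0,"fingers": 0},
    {"tx": -0.001,"ty": -0.033,"tz": 0,"ax": 0,"ay": 0,"az": 0,"fingers": 0},
    {"tx": -0.001,"ty": -0.033,"tz": 0,"ax": 0,"ay": 0,"az": 0,"fingers": 0},
    {"tx": -0.001,"ty": -0.033,"tz": 0,"ax": 0,"ay": 0,"az": 0,"fingers": 0},
    {"tx": -0.001,"ty": -0.033,"tz": 0,"ax": 0,"ay": 0,"az": 0,"fingers": 0},
    {"tx": -0.001,"ty": -0.033,"tz": 0,"ax": 0,"ay": 0,"az": 0,"fingers": 0},
    {"tx": -0.001,"ty": -0.033,"tz": 0,"ax": 0,"ay": 0,"az": 0,"fingers": 0},
    {"tx": -0.001,"ty": -0.033,"tz": 0,"ax": 0,"ay": 0,"az": 0,"fingers": 0},
    {"tx": -0.001,"ty": -0.033,"tz": 0,"ax": 0,"ay": 0,"az": 0,"fingers": 0}
  ]
}}

```text
time: 48.65
tool_pos: [0.5568, -0.0108, 0.3841]
orientation: [0.164, 3.134, -0.001]
contact_force: [0.3, -0.7, -0.5]
grip_width: 0.0878
```

>>> {"fn": "play_rows", "kwargs": {
  "rows": [
    {"tx": -0.001,"ty": -0.033,"tz": 0,"ax": 0,"ay": 0,"az": 0,"fingers": 0},
    {"tx": -0.001,"ty": -0.033,"tz": 0,"ax": 0,"ay": 0,"az": 0,"fingers": 0},
    {"tx": -0.001,"ty": -0.033,"tz": 0,"ax": 0,"ay": 0,"az": 0,"fingers": 0},
    {"tx": -0.001,"ty": -0.033,"tz": 0,"ax": 0,"ay": 0,"az": 0,"fingers": 0},
    {"tx": -0.001,"ty": -0.033,"tz": 0,"ax": 0,"ay": 0,"az": 0,"fingers": 0},
    {"tx": -0.001,"ty": -0.033,"tz": 0,"ax": 0,"ay": 0,"az": 0,"fingers": 0},
    {"tx": -0.001,"ty": -0.033,"tz": 0,"ax": 0,"ay": 0,"az": 0,"fingers": 0},
    {"tx": -0.001,"ty": -0.033,"tz": 0,"ax": 0,"ay": 0,"az": 0,"fingers": 0},
    {"tx": -0.001,"ty": -0.033,"tz": 0,"ax": 0,"ay": 0,"az": 0,"fingers": 0},
    {"tx": -0.001,"ty": -0.032,"tz": 0,"ax": 0,"ay": 0,"az": 0,"fingers": 0}
  ]
}}

```text
time: 49.65
tool_pos: [0.5469, -0.3401, 0.3842]
orientation: [0.164, 3.134, -0.001]
contact_force: [0.7, -0.3, 0.0]
grip_width: 0.0877
```

```bash
python3 pose.py
```

```text
tcp [ 0.5469 -0.3401  0.3842] yaw 1.466 pitchup deg -0.0 roll -0.003
lip world [ 0.5544 -0.2756  0.1392] lip box [ 0.1462 -0.5945]
joints [ 1.04  0.58 -0.84  1.61  0.46  1.16  1.56] [ 0.7 -0.3  0. ]
```

>>> {"fn": "play_rows", "kwargs": {
  "rows": [
    {"tx": -0.001,"ty": 0.002,"tz": -0.04,"ax": 0,"ay": 0,"az": 0,"fingers": 0},
    {"tx": 0,"ty": 0,"tz": -0.04,"ax": 0,"ay": 0,"az": 0,"fingers": 0},
    {"tx": 0,"ty": 0,"tz": -0.04,"ax": 0,"ay": 0,"az": 0,"fingers": 0},
    {"tx": 0,"ty": 0,"tz": -0.015,"ax": 0,"ay": 0,"az": 0,"fingers": 0},
    {"tx": 0,"ty": 0,"tz": -0.01,"ax": 0,"ay": 0,"az": 0,"fingers": 0},
    {"tx": 0,"ty": 0,"tz": -0.01,"ax": 0,"ay": 0,"az": 0,"fingers": 0},
    {"tx": 0,"ty": 0,"tz": 0,"ax": 0,"ay": 0,"az": 0,"fingers": 0}
  ]
}}

```text
time: 50.35
tool_pos: [0.5464, -0.3369, 0.2279]
orientation: [0.165, 3.135, -0.001]
contact_force: [0.2, 0.0, 0.3]
grip_width: 0.0881
```

>>> {"fn": "play_rows", "kwargs": {
  "rows": [
    {"tx": 0,"ty": 0,"tz": -0.009,"ax": 0,"ay": 0,"az": 0,"fingers": 0},
    {"tx": 0,"ty": 0,"tz": -0.006,"ax": 0,"ay": 0,"az": 0,"fingers": 0},
    {"tx": 0,"ty": 0,"tz": 0,"ax": 0,"ay": 0,"az": 0,"fingers": 1},
    {"tx": 0,"ty": 0,"tz": 0,"ax": 0,"ay": 0,"az": 0,"fingers": 1},
    {"tx": 0,"ty": 0,"tz": 0,"ax": 0,"ay": 0,"az": 0,"fingers": 1},
    {"tx": 0,"ty": 0,"tz": 0,"ax": 0,"ay": 0,"az": 0,"fingers": 1},
    {"tx": 0,"ty": 0,"tz": 0,"ax": 0,"ay": 0,"az": 0,"fingers": 1},
    {"tx": 0,"ty": 0,"tz": 0,"ax": 0,"ay": 0,"az": 0,"fingers": 1}
  ],
  "force": 35
}}

```text
time: 51.15
tool_pos: [0.5461, -0.3376, 0.2128]
orientation: [0.166, 3.135, -0.002]
contact_force: [-0.2, -4.3, 0.2]
grip_width: 0.067
```

>>> {"fn": "play_rows", "kwargs": {
  "rows": [
    {"tx": 0,"ty": 0,"tz": 0.01,"ax": 0,"ay": 0,"az": 0,"fingers": 1},
    {"tx": 0,"ty": 0,"tz": 0.015,"ax": 0,"ay": 0,"az": 0,"fingers": 1},
    {"tx": 0,"ty": 0,"tz": 0.02,"ax": 0,"ay": 0,"az": 0,"fingers": 1},
    {"tx": 0,"ty": 0,"tz": 0.02,"ax": 0,"ay": 0,"az": 0,"fingers": 1},
    {"tx": 0,"ty": 0,"tz": 0.03,"ax": 0,"ay": 0,"az": 0,"fingers": 1},
    {"tx": 0,"ty": 0,"tz": 0.03,"ax": 0,"ay": 0,"az": 0,"fingers": 1},
    {"tx": 0,"ty": 0,"tz": 0.03,"ax": 0,"ay": 0,"az": 0,"fingers": 1},
    {"tx": 0,"ty": 0,"tz": 0.02,"ax": 0,"ay": 0,"az": 0,"fingers": 1}
  ]
}}

```text
time: 51.95
tool_pos: [0.5464, -0.3358, 0.3895]
orientation: [0.163, 3.134, 0.001]
contact_force: [0.3, -0.0, -1.1]
grip_width: 0.067
```

>>> {"fn": "play_rows", "kwargs": {
  "rows": [
    {"tx": -0.0036,"ty": 0.0334,"tz": 0,"ax": 0,"ay": 0,"az": 0,"fingers": 1},
    {"tx": -0.0036,"ty": 0.0334,"tz": 0,"ax": 0,"ay": 0,"az": 0,"fingers": 1},
    {"tx": -0.0036,"ty": 0.0334,"tz": 0,"ax": 0,"ay": 0,"az": 0,"fingers": 1},
    {"tx": -0.0036,"ty": 0.0334,"tz": 0,"ax": 0,"ay": 0,"az": 0,"fingers": 1},
    {"tx": -0.0036,"ty": 0.0334,"tz": 0,"ax": 0,"ay": 0,"az": 0,"fingers": 1},
    {"tx": -0.0036,"ty": 0.0334,"tz": 0,"ax": 0,"ay": 0,"az": 0,"fingers": 1},
    {"tx": -0.0036,"ty": 0.0334,"tz": 0,"ax": 0,"ay": 0,"az": 0,"fingers": 1},
    {"tx": -0.0036,"ty": 0.0334,"tz": 0,"ax": 0,"ay": 0,"az": 0,"fingers": 1},
    {"tx": -0.0036,"ty": 0.0334,"tz": 0,"ax": 0,"ay": 0,"az": 0,"fingers": 1},
    {"tx": -0.0036,"ty": 0.0334,"tz": 0,"ax": 0,"ay": 0,"az": 0,"fingers": 1}
  ]
}}

```text
time: 52.95
tool_pos: [0.5091, -0.0008, 0.3873]
orientation: [0.163, 3.137, 0.0]
contact_force: [1.8, -0.2, -1.5]
grip_width: 0.0663
```

>>> {"fn": "play_rows", "kwargs": {
  "rows": [
    {"tx": -0.0036,"ty": 0.0334,"tz": 0,"ax": 0,"ay": 0,"az": 0,"fingers": 1},
    {"tx": -0.0036,"ty": 0.0334,"tz": 0,"ax": 0,"ay": 0,"az": 0,"fingers": 1},
    {"tx": -0.0036,"ty": 0.0334,"tz": 0,"ax": 0,"ay": 0,"az": 0,"fingers": 1},
    {"tx": -0.0036,"ty": 0.0334,"tz": 0,"ax": 0,"ay": 0,"az": 0,"fingers": 1},
    {"tx": -0.0036,"ty": 0.0334,"tz": 0,"ax": 0,"ay": 0,"az": 0,"fingers": 1},
    {"tx": -0.0036,"ty": 0.0334,"tz": 0,"ax": 0,"ay": 0,"az": 0,"fingers": 1},
    {"tx": -0.0036,"ty": 0.0334,"tz": 0,"ax": 0,"ay": 0,"az": 0,"fingers": 1},
    {"tx": -0.0036,"ty": 0.0334,"tz": 0,"ax": 0,"ay": 0,"az": 0,"fingers": 1},
    {"tx": -0.0036,"ty": 0.0334,"tz": 0,"ax": 0,"ay": 0,"az": 0,"fingers": 1},
    {"tx": -0.0036,"ty": 0.0334,"tz": 0,"ax": 0,"ay": 0,"az": 0,"fingers": 1}
  ]
}}

```text
time: 53.95
tool_pos: [0.4729, 0.3327, 0.3871]
orientation: [0.163, 3.137, -0.001]
contact_force: [1.2, -0.0, -2.4]
grip_width: 0.0666
```

>>> {"fn": "play_rows", "kwargs": {
  "rows": [
    {"tx": 0.002,"ty": -0.002,"tz": -0.04,"ax": 0,"ay": 0,"az": 0,"fingers": 1},
    {"tx": 0,"ty": 0,"tz": -0.04,"ax": 0,"ay": 0,"az": 0,"fingers": 1},
    {"tx": 0,"ty": 0,"tz": -0.04,"ax": 0,"ay": 0,"az": 0,"fingers": 1},
    {"tx": 0,"ty": 0,"tz": -0.02,"ax": 0,"ay": 0,"az": 0,"fingers": 1},
    {"tx": 0,"ty": 0,"tz": -0.01,"ax": 0,"ay": 0,"az": 0,"fingers": 1},
    {"tx": 0,"ty": 0,"tz": -0.003,"ax": 0,"ay": 0,"az": 0,"fingers": 1},
    {"tx": 0,"ty": 0,"tz": 0,"ax": 0,"ay": 0,"az": 0,"fingers": 1},
    {"tx": 0,"ty": 0,"tz": 0,"ax": 0,"ay": 0,"az": 0,"fingers": 1}
  ]
}}

```text
time: 54.75
tool_pos: [0.4764, 0.3296, 0.2358]
orientation: [0.165, 3.134, 0.002]
contact_force: [0.2, 0.3, -0.9]
grip_width: 0.0667
```

>>> {"fn": "play_rows", "kwargs": {
  "rows": [
    {"tx": 0,"ty": 0,"tz": -0.002,"ax": 0,"ay": 0,"az": 0,"fingers": 1},
    {"tx": 0,"ty": 0,"tz": 0,"ax": 0,"ay": 0,"az": 0,"fingers": 1},
    {"tx": 0,"ty": 0,"tz": 0,"ax": 0,"ay": 0,"az": 0,"fingers": 0},
    {"tx": 0,"ty": 0,"tz": 0,"ax": 0,"ay": 0,"az": 0,"fingers": 0},
    {"tx": 0,"ty": 0,"tz": 0,"ax": 0,"ay": 0,"az": 0,"fingers": 0},
    {"tx": 0,"ty": 0,"tz": 0,"ax": 0,"ay": 0,"az": 0,"fingers": 0},
    {"tx": 0,"ty": 0,"tz": 0.02,"ax": 0,"ay": 0,"az": 0,"fingers": 0},
    {"tx": 0,"ty": 0,"tz": 0.04,"ax": 0,"ay": 0,"az": 0,"fingers": 0},
    {"tx": 0,"ty": 0,"tz": 0.05,"ax": 0,"ay": 0,"az": 0,"fingers": 0},
    {"tx": 0,"ty": 0,"tz": 0.04,"ax": 0,"ay": 0,"az": 0,"fingers": 0}
  ]
}}

```text
time: 55.75
tool_pos: [0.4759, 0.3294, 0.3849]
orientation: [0.164, 3.135, 0.001]
contact_force: [0.3, 0.4, -0.4]
grip_width: 0.0877
```

>>> {"fn": "play_rows", "kwargs": {
  "rows": [
    {"tx": 0.01,"ty": -0.04,"tz": 0,"ax": 0,"ay": 0,"az": 0,"fingers": 0},
    {"tx": 0.01,"ty": -0.04,"tz": 0,"ax": 0,"ay": 0,"az": 0,"fingers": 0},
    {"tx": 0.01,"ty": -0.04,"tz": 0,"ax": 0,"ay": 0,"az": 0,"fingers": 0},
    {"tx": 0.01,"ty": -0.04,"tz": 0,"ax": 0,"ay": 0,"az": 0,"fingers": 0},
    {"tx": 0.01,"ty": -0.04,"tz": 0,"ax": 0,"ay": 0,"az": 0,"fingers": 0},
    {"tx": 0.01,"ty": -0.04,"tz": 0,"ax": 0,"ay": 0,"az": 0,"fingers": 0},
    {"tx": 0.01,"ty": -0.04,"tz": 0,"ax": 0,"ay": 0,"az": 0,"fingers": 0},
    {"tx": 0.01,"ty": -0.04,"tz": 0,"ax": 0,"ay": 0,"az": 0,"fingers": 0},
    {"tx": 0,"ty": -0.04,"tz": 0,"ax": 0,"ay": 0,"az": 0,"fingers": 0},
    {"tx": 0,"ty": -0.04,"tz": 0,"ax": 0,"ay": 0,"az": 0,"fingers": 0}
  ]
}}

```text
time: 56.75
tool_pos: [0.556, -0.0725, 0.3825]
orientation: [0.165, 3.135, -0.0]
contact_force: [0.5, -0.0, -0.9]
grip_width: 0.0876
```

>>> {"fn": "play_rows", "kwargs": {
  "rows": [
    {"tx": 0,"ty": -0.04,"tz": 0,"ax": 0,"ay": 0,"az": 0,"fingers": 0},
    {"tx": 0,"ty": -0.04,"tz": 0,"ax": 0,"ay": 0,"az": 0,"fingers": 0},
    {"tx": 0,"ty": -0.04,"tz": 0,"ax": 0,"ay": 0,"az": 0,"fingers": 0},
    {"tx": 0,"ty": -0.04,"tz": 0,"ax": 0,"ay": 0,"az": 0,"fingers": 0},
    {"tx": 0,"ty": -0.04,"tz": 0,"ax": 0,"ay": 0,"az": 0,"fingers": 0},
    {"tx": 0,"ty": -0.04,"tz": 0,"ax": 0,"ay": 0,"az": 0,"fingers": 0},
    {"tx": 0,"ty": 0,"tz": 0,"ax": 0,"ay": 0,"az": 0,"fingers": 0}
  ]
}}

```text
time: 57.45
tool_pos: [0.5546, -0.3181, 0.3814]
orientation: [0.18, 3.136, -0.004]
contact_force: [0.7, -0.8, -0.3]
grip_width: 0.0877
```

Run:
```python
from h import *
A=np.mean([grab('top').astype(float) for _ in range(4)],0);b=grab('side','s15.png')
cv2.imwrite('pics/t15.png',A[:,:,::-1].astype(np.uint8))
s=np.zeros((600,800,3),np.uint8)
x=cv2.resize(A[120:285,60:280],None,fx=3.6,fy=3.6,interpolation=cv2.INTER_CUBIC)
s[:x.shape[0],:x.shape[1]]=x
cv2.imwrite('pics/v15.png',s[:,:,::-1])
```

```text
(no output)
```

View pics/v15.png

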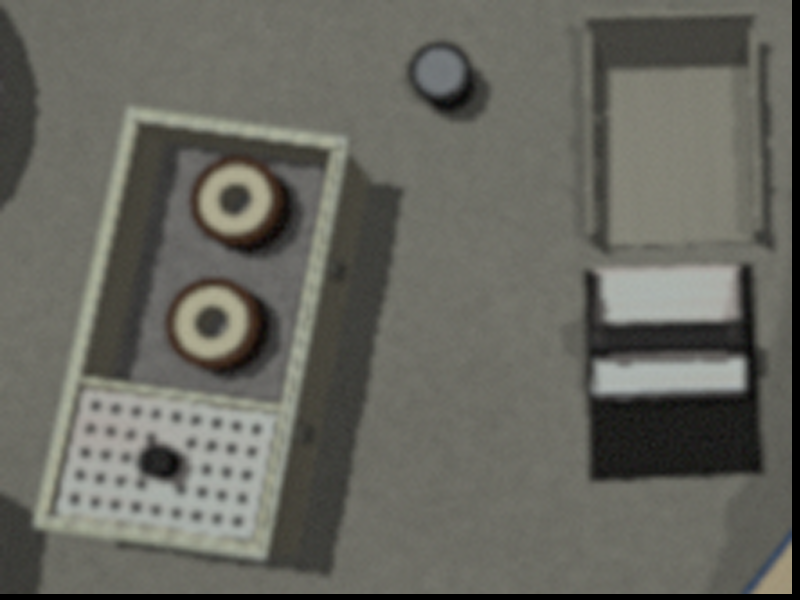

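The rolls lie flat in the bay and the cover is seated. The scoop now sits near the mat's front edge, so it was knocked forward. Measuring it.

Run:
```python
from h import *
A=lambda u,v:(60+u/3.6-.36,120+v/3.6-.36)
for nm,p,z in [('lipL',(598,270),.006),('lipR',(742,265),.006),('hood rear L',(592,392),.053),('hood rear R',(748,388),.053),('barL',(590,338),.092),('barR',(748,334),.092),('matBL',(592,478),.003),('matBR',(760,470),.003),('matTL',(588,268),.003),('matTR',(752,264),.003),('knob top',(160,461),.126),('boxTL',(130,108),.105),('TR',(347,138),.105),('BR',(268,555),.105),('BL',(38,525),.105),('roll far',(238,198),.08),('roll near',(213,322),.08)]:
  print(nm,np.round(on('top',*A(*p),z)[:2]*1000,1))
```

```text
lipL [538.4  62.5]
lipR [545.7 -47.1]
hood rear L [440.3  58.9]
hood rear R [446.6 -53.8]
barL [474.1  58.9]
barR [480.3 -52.3]
matBL [381.6  59.9]
matBR [391.2 -65. ]
matTL [540.3  70.4]
matTR [547.2 -54.7]
knob top [377.8 340.1]
boxTL [627.7 392.5]
TR [610.7 237.3]
BR [318.1 268.2]
BL [334.1 424.2]
roll far [570. 318.]
roll near [479.3 327.6]
```

The scoop is 27 mm off the mat centre. That's within the limit, but the task says middle, so I'll re-seat it.

>>> {"fn": "play_rows", "kwargs": {
  "rows": [
    {"tx": -0.0078,"ty": 0.0321,"tz": 0,"ax": 0,"ay": 0,"az": -0.141,"fingers": 0.3},
    {"tx": -0.0078,"ty": 0.0321,"tz": 0,"ax": 0,"ay": 0,"az": -0.141,"fingers": 0.3},
    {"tx": -0.0078,"ty": 0.0321,"tz": 0,"ax": 0,"ay": 0,"az": -0.141,"fingers": 0.3},
    {"tx": -0.0078,"ty": 0.0321,"tz": 0,"ax": 0,"ay": 0,"az": -0.141,"fingers": 0.3},
    {"tx": -0.0078,"ty": 0.0321,"tz": 0,"ax": 0,"ay": 0,"az": -0.141,"fingers": 0.3},
    {"tx": -0.0078,"ty": 0.0321,"tz": 0,"ax": 0,"ay": 0,"az": -0.141,"fingers": 0.3},
    {"tx": -0.0078,"ty": 0.0321,"tz": 0,"ax": 0,"ay": 0,"az": -0.141,"fingers": 0.3},
    {"tx": -0.0078,"ty": 0.0321,"tz": 0,"ax": 0,"ay": 0,"az": -0.141,"fingers": 0.3},
    {"tx": -0.0078,"ty": 0.0321,"tz": 0,"ax": 0,"ay": 0,"az": -0.141,"fingers": 0.3},
    {"tx": -0.0078,"ty": 0.0321,"tz": 0,"ax": 0,"ay": 0,"az": -0.141,"fingers": 0.3}
  ]
}}

```text
time: 58.7
tool_pos: [0.477, 0.0129, 0.3828]
orientation: [2.161, 2.278, -0.002]
contact_force: [-0.3, 1.2, -0.2]
grip_width: 0.0614
```

```bash
python3 pose.py
```

```text
tcp [0.477  0.0129 0.3828] yaw 0.053 pitchup deg 0.0 roll -0.002
lip world [0.542  0.0158 0.1378] lip box [ 0.1029 -0.306 ]
joints [ 0.5   0.26 -0.75  2.    0.21  0.96 -0.31] [-0.3  1.2 -0.2]
```

>>> {"fn": "play_rows", "kwargs": {
  "rows": [
    {"tx": 0,"ty": -0.009,"tz": -0.03,"ax": 0,"ay": 0,"az": 0,"fingers": 0.3},
    {"tx": 0,"ty": 0,"tz": -0.03,"ax": 0,"ay": 0,"az": 0,"fingers": 0.3},
    {"tx": 0,"ty": 0,"tz": -0.03,"ax": 0,"ay": 0,"az": 0,"fingers": 0.3},
    {"tx": 0,"ty": 0,"tz": -0.02,"ax": 0,"ay": 0,"az": 0,"fingers": 0.3},
    {"tx": 0,"ty": 0,"tz": -0.014,"ax": 0,"ay": 0,"az": 0,"fingers": 0.3},
    {"tx": 0,"ty": 0,"tz": -0.009,"ax": 0,"ay": 0,"az": 0,"fingers": 0.3},
    {"tx": 0,"ty": 0,"tz": 0,"ax": 0,"ay": 0,"az": 0,"fingers": 0.3}
  ]
}}

```text
time: 59.4
tool_pos: [0.4778, 0.0016, 0.249]
orientation: [2.157, 2.284, -0.003]
contact_force: [0.3, -0.6, 1.3]
grip_width: 0.0615
```

>>> {"fn": "play_rows", "kwargs": {
  "rows": [
    {"tx": 0,"ty": 0,"tz": 0,"ax": 0,"ay": 0,"az": 0,"fingers": 1},
    {"tx": 0,"ty": 0,"tz": 0,"ax": 0,"ay": 0,"az": 0,"fingers": 1},
    {"tx": 0,"ty": 0,"tz": 0,"ax": 0,"ay": 0,"az": 0,"fingers": 1},
    {"tx": 0,"ty": 0,"tz": 0,"ax": 0,"ay": 0,"az": 0,"fingers": 1},
    {"tx": 0,"ty": 0,"tz": 0,"ax": 0,"ay": 0,"az": 0,"fingers": 1},
    {"tx": 0,"ty": 0,"tz": 0,"ax": 0,"ay": 0,"az": 0,"fingers": 1},
    {"tx": 0,"ty": 0,"tz": 0,"ax": 0,"ay": 0,"az": 0,"fingers": 1},
    {"tx": 0,"ty": 0,"tz": 0,"ax": 0,"ay": 0,"az": 0,"fingers": 1},
    {"tx": 0,"ty": 0,"tz": 0,"ax": 0,"ay": 0,"az": 0,"fingers": 1}
  ],
  "force": 40
}}

```text
time: 60.3
tool_pos: [0.4783, 0.0011, 0.2496]
orientation: [2.158, 2.281, -0.002]
contact_force: [0.7, 0.2, -0.2]
grip_width: 0.0197
```

Gripped. Lift slightly, move back 27 mm, set down, release and leave.

>>> {"fn": "play_rows", "kwargs": {
  "rows": [
    {"tx": 0,"ty": 0,"tz": 0.008,"ax": 0,"ay": 0,"az": 0,"fingers": 1},
    {"tx": -0.009,"ty": -0.001,"tz": 0,"ax": 0,"ay": 0,"az": 0,"fingers": 1},
    {"tx": -0.009,"ty": -0.001,"tz": 0,"ax": 0,"ay": 0,"az": 0,"fingers": 1},
    {"tx": -0.009,"ty": 0,"tz": 0,"ax": 0,"ay": 0,"az": 0,"fingers": 1},
    {"tx": 0,"ty": 0,"tz": -0.005,"ax": 0,"ay": 0,"az": 0,"fingers": 1},
    {"tx": 0,"ty": 0,"tz": -0.003,"ax": 0,"ay": 0,"az": 0,"fingers": 1},
    {"tx": 0,"ty": 0,"tz": -0.001,"ax": 0,"ay": 0,"az": 0,"fingers": 1},
    {"tx": 0,"ty": 0,"tz": 0,"ax": 0,"ay": 0,"az": 0,"fingers": 1}
  ]
}}

```text
time: 61.1
tool_pos: [0.451, -0.0008, 0.2493]
orientation: [2.157, 2.282, -0.006]
contact_force: [-8.2, -1.9, 19.9]
grip_width: 0.0194
```

>>> {"fn": "play_rows", "kwargs": {
  "rows": [
    {"tx": 0,"ty": 0,"tz": 0,"ax": 0,"ay": 0,"az": 0,"fingers": 0.3},
    {"tx": 0,"ty": 0,"tz": 0,"ax": 0,"ay": 0,"az": 0,"fingers": 0.3},
    {"tx": 0,"ty": 0,"tz": 0,"ax": 0,"ay": 0,"az": 0,"fingers": 0.3},
    {"tx": 0,"ty": 0,"tz": 0,"ax": 0,"ay": 0,"az": 0,"fingers": 0.3},
    {"tx": 0,"ty": 0,"tz": 0,"ax": 0,"ay": 0,"az": 0,"fingers": 0.3},
    {"tx": 0,"ty": 0,"tz": 0,"ax": 0,"ay": 0,"az": 0,"fingers": 0.3},
    {"tx": 0,"ty": 0,"tz": 0.03,"ax": 0,"ay": 0,"az": 0,"fingers": 0.3},
    {"tx": 0,"ty": 0,"tz": 0.04,"ax": 0,"ay": 0,"az": 0,"fingers": 0.3},
    {"tx": 0,"ty": 0,"tz": 0.04,"ax": 0,"ay": 0,"az": 0,"fingers": 0.3},
    {"tx": 0,"ty": 0,"tz": 0.03,"ax": 0,"ay": 0,"az": 0,"fingers": 0.3}
  ]
}}

```text
time: 62.1
tool_pos: [0.4512, -0.0006, 0.3907]
orientation: [2.156, 2.281, -0.0]
contact_force: [0.9, -0.6, 0.2]
grip_width: 0.0614
```

>>> {"fn": "play_rows", "kwargs": {
  "rows": [
    {"tx": 0.01,"ty": -0.035,"tz": 0,"ax": 0,"ay": 0,"az": 0,"fingers": 0.3},
    {"tx": 0.01,"ty": -0.035,"tz": 0,"ax": 0,"ay": 0,"az": 0,"fingers": 0.3},
    {"tx": 0.01,"ty": -0.035,"tz": 0,"ax": 0,"ay": 0,"az": 0,"fingers": 0.3},
    {"tx": 0.01,"ty": -0.035,"tz": 0,"ax": 0,"ay": 0,"az": 0,"fingers": 0.3},
    {"tx": 0.01,"ty": -0.035,"tz": 0,"ax": 0,"ay": 0,"az": 0,"fingers": 0.3},
    {"tx": 0.01,"ty": -0.035,"tz": 0,"ax": 0,"ay": 0,"az": 0,"fingers": 0.3},
    {"tx": 0.01,"ty": -0.035,"tz": 0,"ax": 0,"ay": 0,"az": 0,"fingers": 0.3},
    {"tx": 0.01,"ty": -0.035,"tz": 0,"ax": 0,"ay": 0,"az": 0,"fingers": 0.3},
    {"tx": 0,"ty": -0.035,"tz": 0,"ax": 0,"ay": 0,"az": 0,"fingers": 0.3},
    {"tx": 0,"ty": 0,"tz": 0,"ax": 0,"ay": 0,"az": 0,"fingers": 0.3}
  ]
}}

```text
time: 63.1
tool_pos: [0.5298, -0.3218, 0.3874]
orientation: [2.166, 2.273, -0.005]
contact_force: [-0.5, -0.1, -0.3]
grip_width: 0.0616
```

Run:
```python
from h import *
A=np.mean([grab('top').astype(float) for _ in range(3)],0);b=grab('side','s16.png')
s=np.zeros((600,800,3),np.uint8)
x=cv2.resize(A[120:285,60:280],None,fx=1.9,fy=1.9,interpolation=cv2.INTER_CUBIC);s[:x.shape[0],:x.shape[1]]=x
x=cv2.resize(b[100:270,165:330],None,fx=2.2,fy=2.2,interpolation=cv2.INTER_CUBIC);s[:x.shape[0],425:425+x.shape[1]]=x
cv2.imwrite('pics/v16.png',s[:400,:,::-1])
```

```text
(no output)
```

View pics/v16.png

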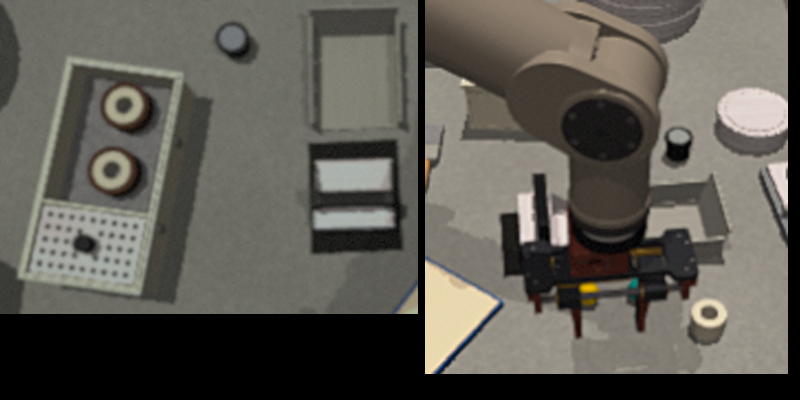

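The scoop is centred on the mat, the cover is seated, and both rolls are flat in the bay. The loupe and core are in place and the gripper is clear.

```bash
python3 -c "
from rig import manip
print(manip.hand_in())"
```

```text
the job is handed in; nothing more can be done
None
```

The dry box is packed and handed in at about 63 s; no verdict was reported.

- **Cover:** I lifted it out by the knob and laid it on the bench, then put it back. The last top view put the knob within about 1 mm of its nominal place in the box. When I let go, the gripper was within 1 mm of its original height.
- **Balls:** I scooped all five and tipped them into the well. The count is from one blurry top view: three on the floor and two nestled on top at an estimated height of 0.05 m. The tray and the visible part of the scoop were empty. I couldn't see under the hood, and the cover hides the balls now, so I didn't recheck the count.
- **Rolls:** both are flat in the film bay.
- **Scoop:** it was upright on its mat but got knocked about 27 mm forward, so I moved it back to the middle.
- **Loupe and core:** I didn't touch either, and both looked in place in the last pictures, but I didn't measure them.

Two things went wrong and were mended:
- **First knob grasp:** I lifted before the fingers had closed, so I repeated it.
- **First push in the tray:** it jammed at about 30 N. I backed off and went in again with a small sideways nudge.

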